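Rack the circuit board

ROBOT

A 7-joint arm with a two-finger parallel gripper is mounted at the origin on the work surface. World frame = base frame: x ahead of the robot, y to its left, z up, the work surface at z = 0. Lengths are in m, angles in rad, forces in N, time in s.
With the tool pointing down it reaches from about 0.4 to 0.875 m from the base axis. Payload 19.3 kg.
Tool frame: the origin (TCP) lies between the finger pads; the fingertips stand ahead of it and the grasp point (between the pads) lies 8 mm behind it (bot.tip_extent is the x of the fingertips in the tool frame, in m); x points along the fingers, y is the direction in which the jaws open and shut, and the axes are right-handed (so a half turn about x gives the same grasp; the last joint's range is limited). The gripper opens to 85 mm and grips with 20 to 120 N. Pads are 22 mm wide; open, the fingers measure 114 mm over their backs; the gripper's body (76 mm by 85 mm) begins 54 mm behind the grasp point. The pads swing forward as they close: fully open they stand 13 mm farther back than shut.
Start: joints at [1.217, 0.521, -0.036, 1.599, 0.021, 1.021, -0.113], TCP at [0.175, -0.6, 0.242] pointing down, gripper open.
Joint ranges: [-2.91, 2.91], [-0.3, 2.13], [-1.5, 1.42], [0.17, 2.43], [-1.26, 4.41], [0.16, 1.93], [-2.52, 2.52]. Speed limits (rad/s): [1.89, 1.89, 2.39, 2.39, 3.01, 3.01, 3.01].

INTERFACE

Orientations are given as [roll, pitch, yaw] about the fixed x, y, z axes, in that order (R = Rz(yaw) Ry(pitch) Rx(roll)).
In Python, from workcell import observe, grab_frame, camera_info, bot, nets gives the robot as it stands.
- The arm moves only by the tool jog_arm, never from a script. Its argument "commands" is a list of rows, each a list of 6 numbers: the shift along the tool's x, y, z in mm, then the turn, a rotation vector about the tool's x, y, z in rad. A call has 1 to 20 rows; each row shifts and turns the pose as measured when the row begins, along the tool's axes as they then stand; what a row does not reach is not made up. A row lasts 1/10 s, in which the tool goes at most 50 mm and 8.59 degrees, less where a joint would pass 70% of its speed; a pose out of reach is approached as far as the arm can. A call is refused whole if a number of a shift passes 50 or a number of a turn 0.15, either way. A call with a gripper value outside its range is refused whole. "gripper" is the closure in counts, from 0 (fully open) to 255 (shut), set as the call begins (left out, the last holds). The fingers move at their own pace and stop on an object; "newtons" is the grip in N (left out, the last holds). Time passes only in rows, so rows that do not move let the fingers close. It gives the time, the measured TCP pose, the force and the opening at its end, in the units of the state.
- observe(): the state, without advancing time (a new reading comes with each control period).
- grab_frame(name): name is "scene" or "top" or "wrist"; returns the picture (384x512x3 uint8, red, green, blue); there is no depth.
- camera_info(name): a dict with "fov_y" (degrees; the focal length in pixels is half the picture's height over the tangent of half this angle, whatever the lens; pixels are square), "cx", "cy" (the principal point, pixels), "R" (3x3) and "t" (3): a world point X has camera coordinates R X + t; the wrist camera has in their place "tool_from_camera" (4x4, takes a point from camera to tool coordinates, whose origin is the TCP and whose axes are the tool frame's). Camera axes: x right, y down, z forward; pixel columns grow to the right and rows downward; lengths in m; the calibration is good to about 2 mm. A picture is of the moment at which its call begins: read the wrist's pose just before it. camera_info takes no time and is no camera call.
- bot.job_done(): hands the job in, once; it reports no verdict.
Trained networks look in the newest picture that a camera, given by its name, has taken for a name from the list of things; names that differ only in an ending like _2 or _b are one class to them, and where a whole thing is asked for, a point or a joint stands for the part that bears it (a point fixed in the world has none). Each returns a list of dicts, best first, with "p" (0 to 1); they miss things now and then, are a little off and sometimes report something else, mostly with a low value. They report only what shows in the picture. A call takes as long as a camera call. They do not tell look-alikes from the thing itself.
- nets.find_in(camera, name): "rect" ([left, top, right, bottom] in pixels, round what is visible of it).
- nets.silhouettes(camera, name): "mask" (384x512 bool, what is visible of it) and "rect" ([left, top, right, bottom] in pixels, round what is visible of it).
- nets.pinpoint(camera, name): "location" ([column, row] in pixels: a listed point, or the origin of a listed thing).
The state is a dict: "clock": time; "qpos": joint angles; "qd": joint speeds; "joint_efforts": joint torques, N m; "position": TCP position; "tool_rot": TCP orientation; "force": force on the tool from outside, world axes, zero at the start; "moment": the same for the moment, N m; "grip_width": finger opening in m.
Only numpy, scipy, OpenCV 4.12 (cv2) and the standard library are available. Lean on these libraries where they do the work, as an engineer would, in place of code of your own. Each camera call takes 0.05 s, during which the arm holds its last target.

TASK

Take the white perforated circuit board off the desk stand and slide it, rounded lower edge first, into the one empty leaning slot of the plywood rack. Only its top rim stands out when it is home, so let go partway (a sprung roller holds it there), then press gently down on the top edge until it sits fully home on the slot's floor, level with its neighbours; leave the lamp, the screwdriver and the pot where they are.

Things in the scene. Friction and masses are not known exactly. Their poses are not given: they have to be found in the camera images.
- board: Loose white perforated board, 100 wide (y) x 8 thick (x) x 100 mm tall (z), 0.11-0.23 kg. Origin: middle of the lower edge, which is rounded 2 mm on both faces; z up the board, x normal to it. Starts on the stand, leaning 32 deg from upright, top towards the robot. Above 56 mm up it is clear of the stand on both faces: pinch it across its thickness near the top, fingers pointing down along it.
- stand: Fixed aluminium desk stand, steel foot 125 x 120 mm. Origin: middle of its ledge, 20 mm above the bench, where the board's origin rests (up to 4 mm aside); its own z is upright, its x horizontal, square to the ledge. Back plate (leaning 32 deg) 110 wide, 56 mm tall on the robot's side; lip 8 mm tall on the far side, 3 mm off the board. The board comes out along the board's z.
- rack: The fixed flat plywood base of the rack, 190 (its x) x 150 (its y) x 10 mm; origin: centre of its underside, on the bench. On it stand three alike plywood slot holders, 50 mm apart along its x; two are full, one is empty, in any order.
- slot: The EMPTY slot, fixed. Origin: centre of its floor, 24 mm above the bench; z out of the slot, leaning 18 deg from upright, top towards the robot; x across, y along. 10 wide (x), 104 long (y), 94 mm deep; walls 6 mm, no lead-in. At home only the board's top 6 mm stand out. Home: the board's origin at this origin (about 1 mm to -x, up to 2 mm along y), z axes parallel, either face forward.
- roller (a joint): Travel (m) of the black sprung roller in the empty slot (radius 8, 60 mm long, centred 55 mm above its floor). At 0 it stands 3 mm into the slot from the +x wall. It presses the board against the -x wall with about 4 N, so the board never falls home: friction holds it where it is let go, and it must be pushed (1 to 6 N, varying) until the force jumps at the floor (10 N is plenty).
- full_a: A FULL slot holder of the same make and lean, its origin likewise on the slot's floor; holds a like board, fixed, fully home (its top 100 mm above that floor).
- full_b: The other FULL slot holder, same as full_a.
- lamp: Loose bystander: white lamp bulb in a round lamp holder, 60 mm across, 120 mm tall; origin at the centre of its underside. Leave alone.
- driver: Loose bystander: screwdriver, 170 mm long, lying along its x. Leave alone.
- pot: Loose bystander: grey plastic pot, 70 mm across, 85 mm tall; origin at the centre of its underside. Leave alone.
There are look-alikes about, which are no part of the job. There is more than one size of the board; the job needs the largest. Several things look just like the stand: the one meant starts farthest from the robot's base.

How it is judged:
On the way, in this order (a step that is already met when the one before it is completed fails the run):
1. the board is lifted clear of the stand (distance between board and stand above 0.05 m and contact force between board and stand below 0.01 N), for 0.1 s.
2. the board's lower edge is inside the empty slot (z of board in the frame of slot between -0.003 and 0.08 m and x of board in the frame of slot between -0.004 and 0.004 m and y of board in the frame of slot between -0.005 and 0.005 m), for 0.05 s.
At the end, for the whole second after the job is handed in: The board stands in the empty slot, its lower edge within 3 mm of the slot's floor, within 3 mm across and 4 mm along the slot, parallel to it within 0.06 rad, at rest and released (z of board in the frame of slot between -0.003 and 0.003 m and x of board in the frame of slot between -0.003 and 0.003 m and y of board in the frame of slot between -0.004 and 0.004 m and angle between the z axis of board and the z axis of slot, either way round below 0.06 rad and linear speed of board below 0.01 m/s and contact force between board and the fingers below 0.1 N); the robot touches nothing.
It fails at once if the board is forced into the rack with more than 40 N (contact force between board and slot above 40 N or contact force between board and full_a above 40 N or contact force between board and full_b above 40 N or contact force between board and rack above 40 N).
It fails at once if the lamp is disturbed (moved more than 25 mm) (distance of lamp from where it was at the start of the episode above 0.025 m).
It fails at once if the screwdriver is disturbed (moved more than 25 mm) (distance of driver from where it was at the start of the episode above 0.025 m).
It fails at once if the pot is disturbed (moved more than 25 mm) (distance of pot from where it was at the start of the episode above 0.025 m).
It also fails if it takes over 53 s, if anything falls off the work surface, if the arm or the gripper's body presses on something with over 40 N, if the wrist force passes 120 N, or if a joint passes its speed limit or range.

## Working session

There is one attempt and no reset: what is moved stays moved. The work goes in short steps, Python scripts to look and compute and a tool call to move; the robot and the scene stay as the last step left them, time stands still between calls to the robot, and variables do not carry over. Pictures are saved under pics/ and viewed, and the job is handed in when it is done.

Besides the shell and the picture viewer there is one more tool, called after "Request:" by a JSON object that holds its "api" and its "payload", one argument or row to a line. jog_arm: Moves the arm, as the interface text tells. Its arguments: {"type":"object","properties":{"commands":{"type":"array","items":{"type":"array","items":{"type":"number"}}},"gripper":{"type":"number"},"newtons":{"type":"number"}},"required":["commands"]}

```bash
ls; mkdir -p pics; python3 - <<'E'
from workcell import observe, grab_frame, camera_info, bot, nets
import cv2
s=observe();print(s)
for c in("scene","top"):
    f=grab_frame(c);cv2.imwrite(f"pics/{c}0.png",cv2.cvtColor(f,cv2.COLOR_RGB2BGR))
    i=camera_info(c);print(c,i)
    for n in("board","stand","rack","slot","full_a","lamp","driver","pot","roller"):
        try:print(n,[(round(d["p"],2),[round(float(x)) for x in d["rect"]]) for d in nets.find_in(c,n)])
        except Exception as e:print(n,e)
print(camera_info("wrist"),bot.tip_extent)
E
```

```text
pics
{'clock': 0.0, 'qpos': array([ 1.21681669,  0.5219964 , -0.03631287,  1.59998574,  0.02120902,
        1.0210755 , -0.11278342]), 'qd': array([-0.00077891,  0.00104189, -0.00058754,  0.00029409, -0.00207756,
       -0.00029276,  0.00059564]), 'joint_efforts': array([-3.32793010e-03, -9.27126646e+01,  1.97740965e+00, -3.69934487e+01,
        1.74627191e-02,  8.22765694e-03,  7.90642048e-06]), 'position': array([ 0.17486201, -0.59972083,  0.24174483]), 'tool_rot': array([-1.48679653,  1.56971652,  1.93857408]), 'force': array([-0.38487913,  0.06832059,  0.70232466]), 'moment': array([0.00072624, 0.00582501, 0.01044459]), 'grip_width': 0.08545057478416916}
scene {'fov_y': 42.510803136763954, 'cx': 254.15706332636918, 'cy': 199.40978702252755, 'R': array([[-0.82509116,  0.56459458, -0.02139024],
       [ 0.36871108,  0.50937106, -0.77755595],
       [-0.4281083 , -0.64944136, -0.62844984]]), 't': array([ 0.38509667, -0.19178616,  1.39600265])}
board [(0.84, [284, 201, 330, 272]), (0.59, [279, 325, 327, 360]), (0.56, [350, 275, 398, 319])]
stand [(0.96, [260, 234, 333, 288]), (0.57, 
[... 858 characters left out ...]
(0.7, [328, 182, 388, 206])]
slot [(0.69, [341, 215, 396, 241])]
full_a [(0.92, [332, 181, 385, 204]), (0.7, [340, 215, 397, 240]), (0.46, [320, 171, 382, 240])]
lamp [(0.58, [286, 117, 308, 148])]
driver [(0.85, [280, 200, 287, 246])]
pot []
roller []
{'fov_y': 59.53616135197625, 'cx': 251.46037181323172, 'cy': 185.7536856899198, 'tool_from_camera': array([[ 2.97112616e-04, -3.11134774e-01,  9.50365753e-01,
        -1.31968857e-01],
       [ 9.99999490e-01, -8.24712589e-04, -5.82627508e-04,
        -7.36682791e-04],
       [ 9.65054279e-04,  9.50365441e-01,  3.11134370e-01,
        -7.91664539e-02],
       [ 0.00000000e+00,  0.00000000e+00,  0.00000000e+00,
         1.00000000e+00]])} 0.011
```

```bash
python3 - <<'E'
import cv2
for c in("scene","top"):
    a=cv2.imread(f"pics/{c}0.png"); cv2.imwrite(f"pics/{c}0b.png",cv2.resize(a[90:390] if c=="scene" else a[90:330],None,fx=1.56,fy=1.56,interpolation=cv2.INTER_CUBIC))
E
```

```text
(no output)
```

View pics/scene0.png

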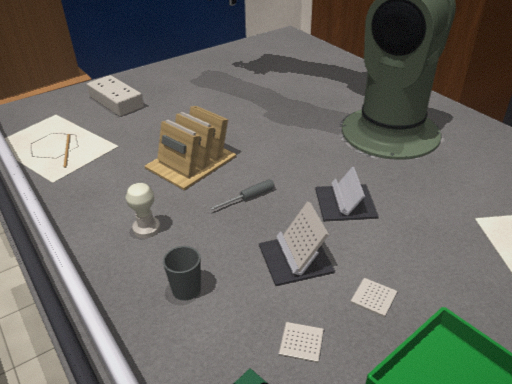

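View pics/top0.png

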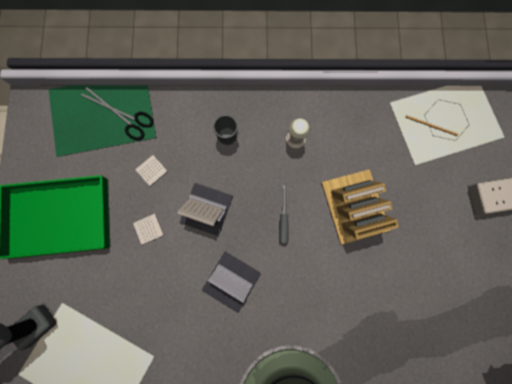

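The whole board leans on the stand at scene (302,238), top (203,208). The look-alike boards are flat and smaller, at top (148,229) and (151,170). The second stand, empty, is at top (231,280) and nearer the base, so the right stand is the one at top (207,208). Next, close crops.

```bash
python3 - <<'E'
import cv2,numpy as np
a=cv2.imread("pics/scene0.png");b=cv2.imread("pics/top0.png")
R=lambda im,f:cv2.resize(im,None,fx=f,fy=f,interpolation=cv2.INTER_CUBIC)
t=np.hstack([R(b[160:250,310:410],4),R(b[175:250,170:245],4.8)[:360]])
u=np.hstack([R(a[100:190,140:240],4)[:,:400],R(a[195:290,255:340],3.79)[:360]])
cv2.imwrite("pics/cropt.png",t);cv2.imwrite("pics/crops.png",u)
E
```

```text
(no output)
```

View pics/cropt.png

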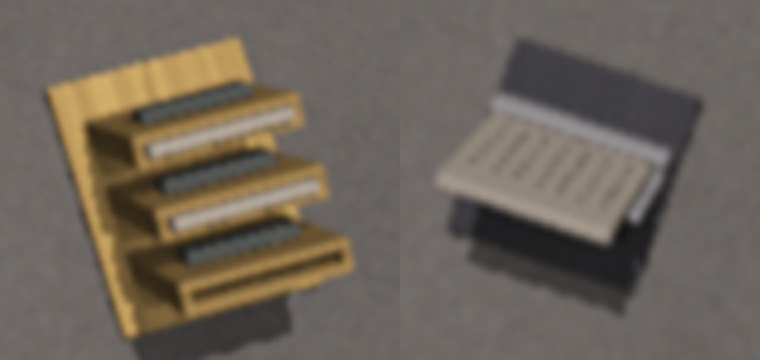

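View pics/crops.png

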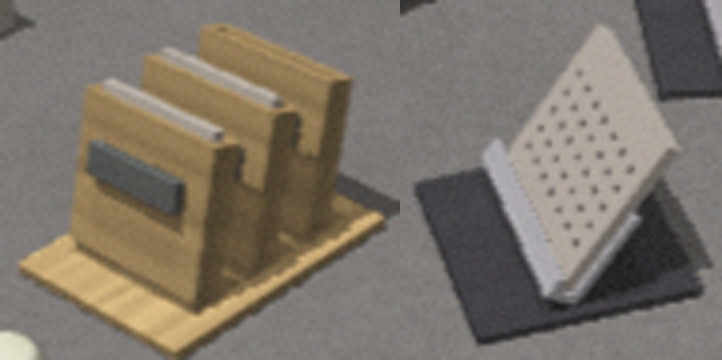

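Scene crop: the empty slot is the holder nearest the robot (top about (376,229); dark hollow). The large perforated board is on the stand. Now rough poses by back-projecting the corners I read from the crops.

```bash
cat > h.py <<'E'
import numpy as np, cv2
from scipy.spatial.transform import Rotation as Ro
from scipy.optimize import least_squares
from workcell import observe, grab_frame, camera_info, bot, nets
H,W=384,512
def K(i):
    f=H/2/np.tan(np.radians(i["fov_y"])/2); return np.array([[f,0,i["cx"]],[0,f,i["cy"]],[0,0,1]])
def RT(s): return Ro.from_euler('xyz',s["tool_rot"]).as_matrix(), np.array(s["position"])
def ext(cam,s=None):
    i=camera_info(cam)
    if cam!="wrist": return K(i),np.array(i["R"]),np.array(i["t"])
    R,p=RT(s); T=i["tool_from_camera"]; Rw=R@T[:3,:3]; c=R@T[:3,3]+p
    return K(i),Rw.T,-Rw.T@c
def proj(E,X):
    K,R,t=E; c=np.atleast_2d(X)@R.T+t; u=c@K.T; return u[:,:2]/u[:,2:]
def back(E,uv,z):
    K,R,t=E; d=R.T@np.linalg.inv(K)@np.array([uv[0],uv[1],1.]); c=-R.T@t; return c+d*(z-c[2])/d[2]
def save(f,n): cv2.imwrite(f"pics/{n}.png",cv2.cvtColor(f,cv2.COLOR_RGB2BGR))
E
python3 - <<'E'
from h import *
T=ext("top");S=ext("scene")
print("rack",[back(T,u,.01).round(4) for u in((320.9,182.6),(369.6,169.6),(341.6,244.1))])
sc=lambda u,v:((140+(u+.5)/4-.5),(100+(v+.5)/4-.5))
print("rack scene",[back(S,sc(*u),.01).round(4) for u in((20,265),(180,352),(385,215))])
print("stand",[back(T,u,.004).round(4) for u in((194.2,183),(232.5,196.1),(216.5,239.6))])
s2=lambda u,v:(255+(u-400)/3.79,195+v/3.79)
print("stand sc",[back(S,s2(*u),.004).round(4) for u in((415,188),(480,340),(703,295))])
zt=.02+.1*np.cos(.5585)
print("boardtop",[back(T,(170+u/4.8,175+v/4.8),zt).round(4) for u,v in((40,178),(213,240))],[back(S,s2(*u),zt).round(4) for u in((600,25),(678,150))])
print("slot top",[back(T,(310+u/4,160+v/4),.11).round(4) for u,v in((190,300),(345,258))])
print(bot.__dict__.keys() if hasattr(bot,'__dict__') else dir(bot))
E
```

```text
rack [array([ 0.5973, -0.1005,  0.01  ]), array([ 0.6364, -0.2472,  0.01  ]), array([ 0.4174, -0.1531,  0.01  ])]
rack scene [array([ 0.6424, -0.243 ,  0.01  ]), array([ 0.6022, -0.1003,  0.01  ]), array([ 0.4209, -0.1525,  0.01  ])]
stand [array([0.5981, 0.2728, 0.004 ]), array([0.5586, 0.1598, 0.004 ]), array([0.4321, 0.2049, 0.004 ])]
stand sc [array([0.565 , 0.1618, 0.004 ]), array([0.6015, 0.2726, 0.004 ]), array([0.4881, 0.3154, 0.004 ])]
boardtop [array([0.499 , 0.2963, 0.1048]), array([0.4647, 0.2015, 0.1048])] [array([0.4721, 0.2034, 0.1048]), array([0.5027, 0.3012, 0.1048])]
slot top [array([ 0.4368, -0.1702,  0.11  ]), array([ 0.4637, -0.2734,  0.11  ])]
dict_keys([])
```

```bash
cat >> h.py <<'E'
def toolR(zax,xax,flip):
    "tool x = -zax ; tool y = +-xax"
    x=-zax; y=xax*(-1 if flip else 1); return np.c_[x,y,np.cross(x,y)]
def frame(yaw,lean):
    h=np.array([np.cos(yaw),np.sin(yaw),0]); e=np.array([0,0,1.])
    z=np.cos(lean)*e-np.sin(lean)*h; x=np.cos(lean)*h+np.sin(lean)*e
    return np.c_[x,np.cross(z,x),z]
def rows(s,Rt,pt,n=None,maxmm=48,maxr=.145,vr=1.0):
    R,p=RT(s); rv=Ro.from_matrix(R.T@Rt).as_rotvec(); d=pt-p
    if n is None: n=int(max(1,np.ceil(np.linalg.norm(d)*1e3/maxmm),np.ceil(np.linalg.norm(rv)/maxr)))
    out=[]
    for k in range(n):
        Rk=R@Ro.from_rotvec(rv*k/n).as_matrix()
        out.append([*(Rk.T@d/n*1e3).round(1).tolist(),*(rv/n).round(4).tolist()])
    print("n",n,"dist",np.linalg.norm(d).round(4),"ang",np.linalg.norm(rv).round(3)); print(str(out).replace(" ",""))
    return out
E
python3 - <<'E'
from h import *
s=observe();R,p=RT(s);print(R.round(3))
FS=frame(np.radians(16.2),np.radians(18)); FB=frame(np.radians(-18.7),np.radians(32))
for f in(0,1):
    print(f,"slot",Ro.from_matrix(R.T@toolR(FS[:,2],FS[:,0],f)).as_rotvec().round(2),"board",Ro.from_matrix(R.T@toolR(FB[:,2],FB[:,0],f)).as_rotvec().round(2))
c=np.array([.529,-.199,.024])+FS[:,0]*0-.05*np.array([np.cos(.283),np.sin(.283),0]); top=c+.094*FS[:,2]; print("slot",c,top)
E
```

```text
[[-0.    0.28 -0.96]
 [ 0.   -0.96 -0.28]
 [-1.   -0.    0.  ]]
0 slot [-1.56  0.25  0.25] board [-0.93  0.27  0.51]
1 slot [ 1.56  0.25 -0.25] board [ 2.11  0.61 -0.32]
slot [ 0.4809889  -0.21296188  0.024     ] [ 0.45309467 -0.2210659   0.11339931]
```

```bash
python3 - <<'E'
from h import *
FS=frame(np.radians(16.2),np.radians(18))
rows(observe(),toolR(FS[:,2],FS[:,0],0),np.array([.453,-.221,.113])+.12*FS[:,2])
E
```

```text
n 11 dist 0.4415 ang 1.594
[[1.4,-26.0,-30.5,-0.1414,0.0224,0.0224],[1.6,-21.5,-33.9,-0.1414,0.0224,0.0224],[1.9,-16.5,-36.5,-0.1414,0.0224,0.0224],[2.5,-11.3,-38.4,-0.1414,0.0224,0.0224],[3.1,-5.8,-39.6,-0.1414,0.0224,0.0224],[4.0,-0.2,-39.9,-0.1414,0.0224,0.0224],[4.9,5.3,-39.5,-0.1414,0.0224,0.0224],[6.0,10.7,-38.2,-0.1414,0.0224,0.0224],[7.1,15.8,-36.2,-0.1414,0.0224,0.0224],[8.3,20.5,-33.5,-0.1414,0.0224,0.0224],[9.5,24.8,-30.0,-0.1414,0.0224,0.0224]]
```

Request:
{"api": "jog_arm", "payload": {
  "commands": [
    [1.4, -26.0, -30.5, -0.141, 0.022, 0.022],
    [1.6, -21.5, -33.9, -0.141, 0.022, 0.022],
    [1.9, -16.5, -36.5, -0.141, 0.022, 0.022],
    [2.5, -11.3, -38.4, -0.141, 0.022, 0.022],
    [3.1, -5.8, -39.6, -0.141, 0.022, 0.022],
    [4, 0, -40, -0.141, 0.022, 0.022],
    [4.9, 5.3, -39.5, -0.141, 0.022, 0.022],
    [6, 10.7, -38.2, -0.141, 0.022, 0.022],
    [7.1, 15.8, -36.2, -0.141, 0.022, 0.022],
    [8.3, 20.5, -33.5, -0.141, 0.022, 0.022],
    [9.5, 24.8, -30, -0.141, 0.022, 0.022]
  ],
  "gripper": 0
}}

```text
clock: 2.1
position: [0.4157, -0.2164, 0.2259]
tool_rot: [1.521, 1.256, 0.28]
force: [0.2, -0.5, 0.2]
grip_width: 0.0859
```

```bash
python3 - <<'E'
from h import *
FS=frame(np.radians(16.2),np.radians(18))
s=observe(); print(s["clock"],s["position"],s["qpos"])
rows(s,toolR(FS[:,2],FS[:,0],0),np.array([.453,-.221,.113])+.12*FS[:,2])
save(grab_frame("wrist"),"w1")
E
```

```text
2.1 [ 0.41574033 -0.21640525  0.2258613 ] [ 1.09534041  0.27489766 -0.69498343  2.15452658 -0.06025681  0.53541161
  0.81803305]
n 1 dist 0.0151 ang 0.047
[[-2.0,-2.8,14.7,0.0471,0.0008,-0.0003]]
```

View pics/w1.png

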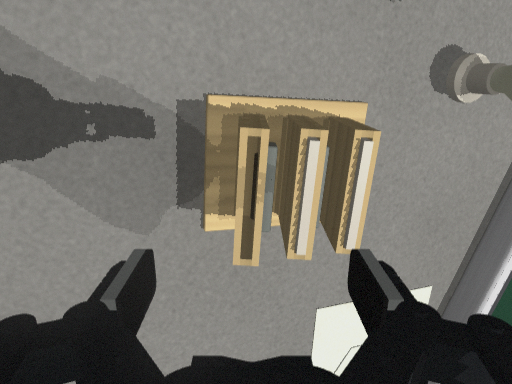

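The wrist view shows three holders. The left one (252,195) has a dark hollow and is empty, while the other two hold white boards. I'll enlarge it to measure.

```bash
python3 - <<'E'
import cv2
a=cv2.imread("pics/w1.png")[85:275,195:395]
cv2.imwrite("pics/w1c.png",cv2.resize(a,None,fx=3,fy=3,interpolation=cv2.INTER_CUBIC))
E
```

```text
(no output)
```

View pics/w1c.png

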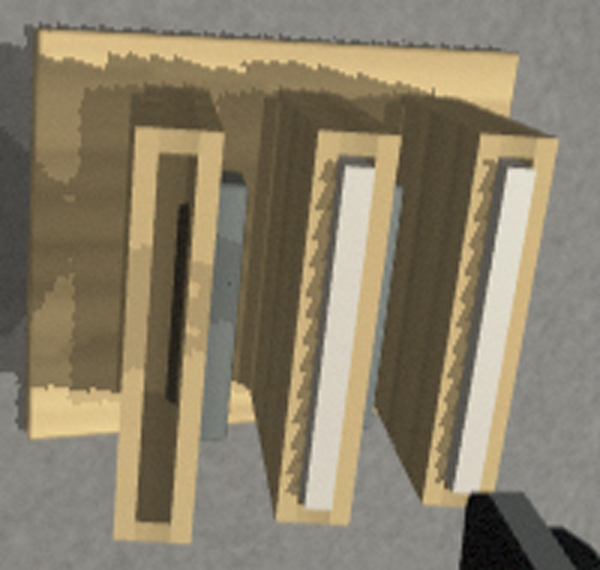

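```bash
cat > rack.py <<'E'
from h import *
def pts(q,which):
    x,y,yaw,lean=q; F=frame(yaw,lean); h=np.array([np.cos(yaw),np.sin(yaw),0]); o=np.array([x,y,.024])
    out=[]
    for k,loc in which: out.append(o+.05*k*h+F@np.array(loc))
    return np.array(out)
O=[(-.011,.058,.094),(.011,.058,.094),(.011,-.058,.094),(-.011,-.058,.094)]
I=[(-.005,.052,.094),(.005,.052,.094),(.005,-.052,.094),(-.005,-.052,.094)]
E
python3 - <<'E'
from rack import *
s=observe();E=ext("wrist",s)
W=[(0,l) for l in O]+[(0,l) for l in I]+[(1,l) for l in O]+[(2,O[0]),(2,O[1]),(2,O[3])]
u=np.array([(134,129),(224,131),(190,543),(114,541),(158,155),(197,155),(173,522),(136,522),(319,132),(400,136),(349,525),(276,523),(480,134),(557,138),(422,504)],float)
u=np.c_[195+(u[:,0]+.5)/3-.5,85+(u[:,1]+.5)/3-.5]
for free in(0,1):
    def f(q):
        qq=np.r_[q[:3],q[3] if free else np.radians(18)]
        r=(proj(E,pts(qq,W))-u).ravel()
        return r if not free else r
    q0=[.481,-.213,.283]+([.314] if free else [])
    r=least_squares(f,q0);print(r.x.round(4),np.sqrt(np.mean(r.fun**2)));print(r.fun.reshape(-1,2).round(1).tolist())
# with camera small rotation + translation bias
def f(q):
    K,R,t=E; d=Ro.from_rotvec(q[3:6]).as_matrix()
    return np.r_[(proj((K,d@R,d@t+q[6:9]),pts(np.r_[q[:3],np.radians(18)],W))-u).ravel()/.4,q[3:6]/.005,q[6:9]/.002]
r=least_squares(f,[.481,-.213,.283]+[0]*6);print(r.x.round(4),np.sqrt(np.mean((r.fun[:30]*.4)**2)))
E
```

```text
[ 0.4843 -0.207   0.2803] 0.3551049572460063
[[0.4, -0.3], [-0.1, 0.9], [0.5, 0.2], [-0.0, -0.5], [-0.0, -0.4], [0.3, 0.4], [-0.4, 0.6], [0.1, -0.0], [-0.5, -0.3], [0.2, 0.1], [0.0, -0.1], [-0.1, -0.8], [-0.2, -0.1], [0.1, 0.2], [-0.2, -0.1]]
[ 0.4823 -0.2074  0.2804  0.2936] 0.32286953560452447
[[0.3, -0.4], [-0.1, 0.7], [0.4, 0.3], [-0.2, -0.1], [-0.1, -0.5], [0.2, 0.3], [-0.5, 0.8], [-0.0, 0.2], [-0.4, -0.4], [0.2, -0.1], [0.0, -0.1], [-0.0, -0.5], [0.0, -0.2], [0.3, 0.0], [0.0, 0.1]]
[ 4.839e-01 -2.066e-01  2.800e-01 -1.800e-03  1.200e-03 -2.000e-04
 -0.000e+00 -0.000e+00  1.000e-04] 0.3452751468838349
```

```bash
python3 - <<'E'
from h import *
FB=frame(np.radians(-18.7),np.radians(32))
rows(observe(),toolR(FB[:,2],FB[:,0],0),np.array([.485,.250,.105])+.1*FB[:,2],maxmm=45)
E
```

```text
n 11 dist 0.4802 ang 0.708
[[7.5,14.4,-40.5,0.0558,-0.0245,0.0207],[6.8,12.0,-41.4,0.0558,-0.0245,0.0207],[5.9,9.5,-42.2,0.0558,-0.0245,0.0207],[5.1,7.0,-42.8,0.0558,-0.0245,0.0207],[4.1,4.5,-43.2,0.0558,-0.0245,0.0207],[3.1,2.0,-43.5,0.0558,-0.0245,0.0207],[2.1,-0.5,-43.6,0.0558,-0.0245,0.0207],[1.0,-2.9,-43.5,0.0558,-0.0245,0.0207],[-0.2,-5.3,-43.3,0.0558,-0.0245,0.0207],[-1.4,-7.7,-42.9,0.0558,-0.0245,0.0207],[-2.6,-10.1,-42.4,0.0558,-0.0245,0.0207]]
```

Request:
{"api": "jog_arm", "payload": {
  "commands": [
    [7.5, 14.4, -40.5, 0.056, -0.0245, 0.021],
    [6.8, 12.0, -41.4, 0.056, -0.0245, 0.021],
    [5.9, 9.5, -42.2, 0.056, -0.0245, 0.021],
    [5.1, 7.0, -42.8, 0.056, -0.0245, 0.021],
    [4.1, 4.5, -43.2, 0.056, -0.0245, 0.021],
    [3.1, 2.0, -43.5, 0.056, -0.0245, 0.021],
    [2.1, -0.5, -43.6, 0.056, -0.0245, 0.021],
    [1.0, -2.9, -43.5, 0.056, -0.0245, 0.021],
    [0, -5.3, -43.3, 0.056, -0.0245, 0.021],
    [-1.4, -7.7, -42.9, 0.056, -0.0245, 0.021],
    [-2.6, -10.1, -42.4, 0.056, -0.0245, 0.021]
  ]
}}

```text
clock: 3.25
position: [0.3967, 0.0399, 0.1905]
tool_rot: [1.39, 1.207, -0.187]
force: [-0.6, -0.2, -1.0]
grip_width: 0.0854
```

```bash
python3 - <<'E'
from h import *
FB=frame(np.radians(-18.7),np.radians(32))
s=observe(); print(s["clock"],s["position"],s["qpos"])
rows(s,toolR(FB[:,2],FB[:,0],0),np.array([.485,.250,.105])+.1*FB[:,2],maxmm=45)
save(grab_frame("wrist"),"w2")
E
```

```text
3.25 [0.39665109 0.03990534 0.19046049] [ 0.53946632  0.23545837 -1.05201715  2.42906001  1.00882821  0.50670181
 -1.35761021]
n 6 dist 0.2303 ang 0.367
[[-0.2,6.1,-37.9,0.0508,-0.0133,0.0314],[-0.5,4.2,-38.1,0.0508,-0.0133,0.0314],[-0.9,2.3,-38.3,0.0508,-0.0133,0.0314],[-1.4,0.4,-38.4,0.0508,-0.0133,0.0314],[-1.9,-1.5,-38.3,0.0508,-0.0133,0.0314],[-2.5,-3.4,-38.1,0.0508,-0.0133,0.0314]]
```

View pics/w2.png

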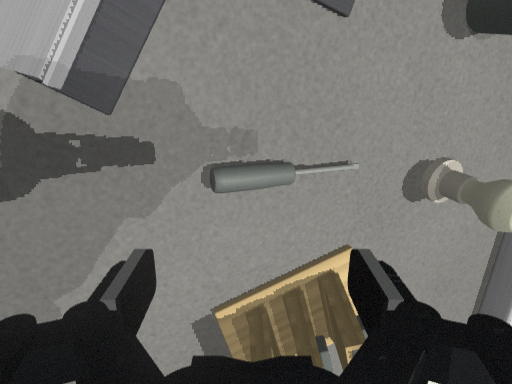

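The elbow reached its fold limit because the tool came too close to the base. I'll go farther out with less tilt for the view.

```bash
python3 - <<'E'
from h import *
FB=frame(np.radians(-18.7),np.radians(16))
rows(observe(),toolR(FB[:,2],FB[:,0],0),np.array([.49,.23,.235]),maxmm=40)
E
```

```text
n 6 dist 0.2123 ang 0.326
[[-3.4,17.4,-30.6,0.0519,-0.0068,-0.0148],[-3.8,15.8,-31.4,0.0519,-0.0068,-0.0148],[-4.3,14.0,-32.2,0.0519,-0.0068,-0.0148],[-4.7,12.3,-32.8,0.0519,-0.0068,-0.0148],[-5.1,10.5,-33.4,0.0519,-0.0068,-0.0148],[-5.4,8.7,-33.9,0.0519,-0.0068,-0.0148]]
```

Request:
{"api": "jog_arm", "payload": {
  "commands": [
    [-15, 25, -5, 0, 0, -0.04],
    [-5, 17, -30.6, 0.052, -0.007, -0.015],
    [-3.8, 15.8, -31.4, 0.052, -0.007, -0.015],
    [-4, 14, -32.2, 0.052, -0.007, -0.015],
    [-4, 12.3, -32.8, 0.052, -0.007, -0.01],
    [-3, 8, -33.4, 0.052, -0.007, 0],
    [-3, 3, -34, 0.052, -0.007, 0]
  ]
}}

```text
clock: 4.0
position: [0.5054, 0.2374, 0.2473]
tool_rot: [1.496, 1.303, -0.41]
force: [-0.9, -0.8, 0.4]
grip_width: 0.0854
```

```bash
python3 - <<'E'
from h import *
FB=frame(np.radians(-18.7),np.radians(16))
s=observe(); print(s["clock"],s["position"],s["qpos"])
rows(observe(),toolR(FB[:,2],FB[:,0],0),np.array([.49,.23,.235]),maxmm=40)
E
```

```text
4.0 [0.50543097 0.23739967 0.24725508] [ 0.04857427  0.49696659 -0.98290806  1.87955928  0.79467093  1.04093585
 -1.63491936]
n 1 dist 0.021 ang 0.026
[[8.8,-15.0,11.8,-0.0056,0.0222,0.0119]]
```

```bash
python3 - <<'E'
from h import *
s=observe();f=grab_frame("wrist");save(f,"w3"); print(s["position"].tolist(),s["tool_rot"].tolist())
for m in nets.find_in("wrist","board"): print(m["p"],m["rect"])
E
```

```text
[0.5054309739880557, 0.23739967235140838, 0.24725507762689183] [1.4958999783761777, 1.3026469979287998, -0.4099978966434421]
0.72 [169.6, 97.8, 227.3, 226.0]
0.65 [30.9, 0.0, 138.6, 52.8]
```

View pics/w3.png

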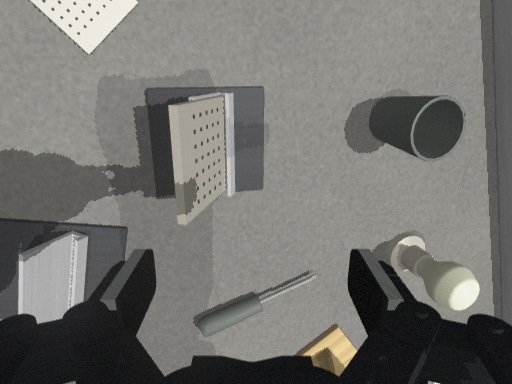

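The perforated board is at (198,160) on its dark-footed stand. The empty stand is at lower left (55,270) and the pot at (415,125).

```bash
python3 - <<'E'
import cv2
a=cv2.imread("pics/w3.png")[80:230,140:270]
cv2.imwrite("pics/w3c.png",cv2.resize(a,None,fx=4,fy=4,interpolation=cv2.INTER_CUBIC))
E
```

```text
(no output)
```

View pics/w3c.png

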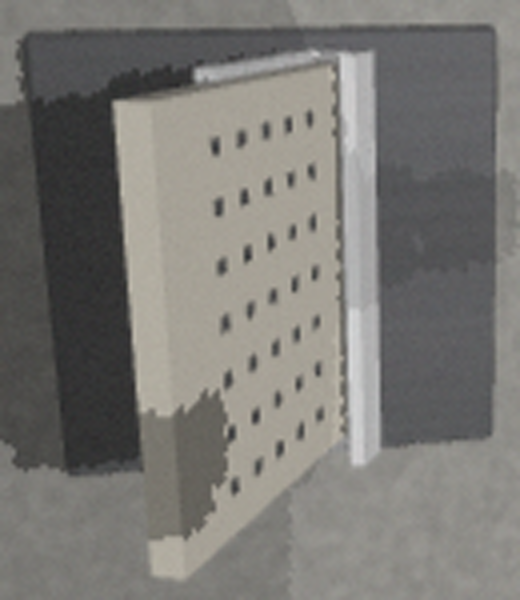

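```bash
cat > board.py <<'E'
from h import *
class _:pass
def bpts(q,loc):
    x,y,yaw,lean=q; return np.array([x,y,.02])+np.array(loc)@frame(yaw,lean).T
TOPC=[(-.004,.05,.1),(-.004,-.05,.1),(.004,.05,.1),(.004,-.05,.1)]
E
python3 - <<'E'
from board import *
s=dict(position=[0.5054309739880557, 0.23739967235140838, 0.24725507762689183],tool_rot=[1.4958999783761777, 1.3026469979287998, -0.4099978966434421])
E=ext("wrist",s)
u=np.array([(113,101),(150,577),(152,100),(184,580)],float);u=np.c_[140+(u[:,0]+.5)/4-.5,80+(u[:,1]+.5)/4-.5]
for L in(0,1):
    r=least_squares(lambda q:(proj(E,bpts(np.r_[q[:3],q[3] if L else .5585],TOPC))-u).ravel(),[.53,.23,-.326]+[.55]*L);print(r.x.round(4),r.fun.round(1))
q=np.r_[r.x[:3],.5585] if not L else r.x
r=least_squares(lambda q:(proj(E,bpts(np.r_[q[:3],.5585],TOPC))-u).ravel(),[.53,.23,-.326]);q=np.r_[r.x,.5585]
print(bpts(q,[(0,0,.1)]))
b=proj(E,bpts(q,[(.004,.05,0),(.004,-.05,0)]));print((b-[140,80])*4)
T=ext("top");S=ext("scene")
print("topcam",proj(T,bpts(q,TOPC)).round(1).tolist(),"scene",proj(S,bpts(q,TOPC)).round(1).tolist())
E
```

```text
[ 0.5346  0.2339 -0.3365] [ 0.2 -0.1  0.  -0.5 -0.2  0.5 -0.1 -0. ]
[ 0.5328  0.2347 -0.3365  0.5366] [ 0.1 -0.3  0.  -0.1 -0.1  0.3  0.   0.2]
[[0.48453757 0.2513557  0.10480509]]
[[339.28168053  62.53636671]
 [347.47449411 429.41892718]]
topcam [[177.2, 212.6], [213.0, 225.0], [177.8, 210.0], [213.8, 222.4]] scene [[329.7, 233.9], [311.1, 201.5], [326.4, 232.9], [308.0, 200.5]]
```

```bash
cat >> board.py <<'E'
QB=np.array([.5346,.2339,-.3365,.5585])
E
python3 - <<'E'
from board import *
F=frame(QB[2],QB[3])
rows(observe(),toolR(F[:,2],F[:,0],0),bpts(QB,[(0,0,.14)])[0],maxmm=40,maxr=.08)
E
```

```text
n 4 dist 0.1173 ang 0.293
[[23.3,-17.7,-1.2,0.0025,0.0034,0.0731],[22.0,-19.4,-1.1,0.0025,0.0034,0.0731],[20.5,-20.9,-1.0,0.0025,0.0034,0.0731],[18.9,-22.4,-0.9,0.0025,0.0034,0.0731]]
```

Request:
{"api": "jog_arm", "payload": {
  "commands": [
    [23.3, -17.7, -1.2, 0.0025, 0.0034, 0.073],
    [22, -19.4, -1.1, 0.0025, 0.0034, 0.073],
    [20.5, -20.9, -1, 0.0025, 0.0034, 0.073],
    [18.9, -22.4, -0.9, 0.0025, 0.0034, 0.073],
    [0, 0, 0, 0, 0, 0]
  ],
  "gripper": 90
}}

```text
clock: 4.6
position: [0.4654, 0.2584, 0.1367]
tool_rot: [1.58, 1.006, -0.329]
force: [0.3, -0.9, 0.2]
grip_width: 0.0549
```

```bash
python3 - <<'E'
from board import *
F=frame(QB[2],QB[3])
s=observe();print(s["clock"],s["qpos"].round(2),s["grip_width"])
rows(s,toolR(F[:,2],F[:,0],0),bpts(QB,[(0,0,.14)])[0],maxmm=40,maxr=.08)
E
```

```text
4.6 [-0.34  0.6  -0.76  2.17  1.36  0.98 -2.42] 0.054911870080901995
n 1 dist 0.0022 ang 0.008
[[-2.2,0.4,0.3,-0.0022,-0.0042,-0.0062]]
```

```bash
python3 - <<'E'
from board import *
s=observe();save(grab_frame("wrist"),"w4")
print(proj(ext("wrist",s),bpts(QB,TOPC)).round(1).tolist())
F=frame(QB[2],QB[3])
rows(s,toolR(F[:,2],F[:,0],0),bpts(QB,[(0,0,.078)])[0],n=4)
E
```

```text
[[245.0, 138.6], [246.5, 303.8], [260.7, 138.5], [259.8, 303.7]]
n 4 dist 0.0598 ang 0.008
[[15.0,0.0,0.1,-0.0005,-0.0011,-0.0016],[15.0,0.0,0.1,-0.0005,-0.0011,-0.0016],[15.0,0.1,0.1,-0.0005,-0.0011,-0.0016],[15.0,0.1,0.1,-0.0005,-0.0011,-0.0016]]
```

View pics/w4.png

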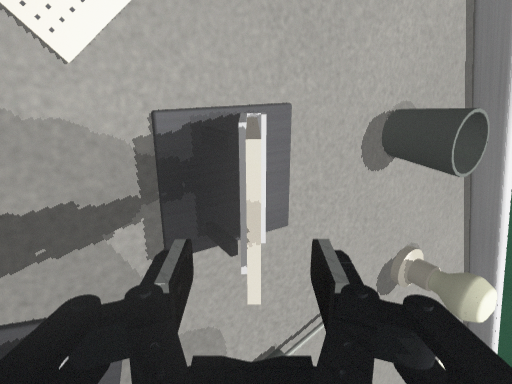

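The board's top edge shows at columns 246–261, rows 138–304, as predicted and centred between the fingers. Descending.

Request:
{"api": "jog_arm", "payload": {
  "commands": [
    [15, 0, 0, 0, 0, -0.002],
    [15, 0, 0, 0, 0, -0.002],
    [15, 0, 0, 0, 0, -0.002],
    [15, 0, 0, 0, 0, -0.002],
    [0, 0, 0, 0, 0, 0]
  ]
}}

```text
clock: 5.15
position: [0.5028, 0.2441, 0.0902]
tool_rot: [1.575, 1.015, -0.337]
force: [-0.2, -0.9, 0.5]
grip_width: 0.0553
```

```bash
python3 - <<'E'
from board import *
F=frame(QB[2],QB[3])
s=observe();print(s["clock"],s["qpos"].round(2),s["grip_width"],s["force"])
rows(s,toolR(F[:,2],F[:,0],0),bpts(QB,[(0,0,.078)])[0],n=1)
E
```

```text
5.15 [-0.31  0.71 -0.7   2.14  1.49  0.94 -2.45] 0.05531613291182726 [-0.21735999 -0.8892174   0.45647421]
n 1 dist 0.009 ang 0.005
[[-0.7,-8.9,-0.8,-0.0042,0.0,0.0031]]
```

Request:
{"api": "jog_arm", "payload": {
  "commands": [
    [-0.7, -8.9, -0.8, -0.004, 0, 0.003],
    [0, 0, 0, 0, 0, 0]
  ]
}}

```text
clock: 5.35
position: [0.4961, 0.247, 0.0877]
tool_rot: [1.572, 1.012, -0.338]
force: [0.3, -0.4, -0.1]
grip_width: 0.0553
```

```bash
python3 - <<'E'
from board import *
F=frame(QB[2],QB[3])
s=observe();print(s["clock"],s["qpos"].round(3),s["grip_width"],s["force"])
rows(s,toolR(F[:,2],F[:,0],0),bpts(QB,[(0,0,.078)])[0],n=1)
save(grab_frame("wrist"),"w5")
E
```

```text
5.35 [-0.325  0.712 -0.707  2.151  1.494  0.954 -2.477] 0.0552709510174739 [ 0.27523127 -0.41034827 -0.13162338]
n 1 dist 0.0017 ang 0.002
[[0.9,-1.4,-0.4,-0.0022,0.0008,-0.0004]]
```

View pics/w5.png

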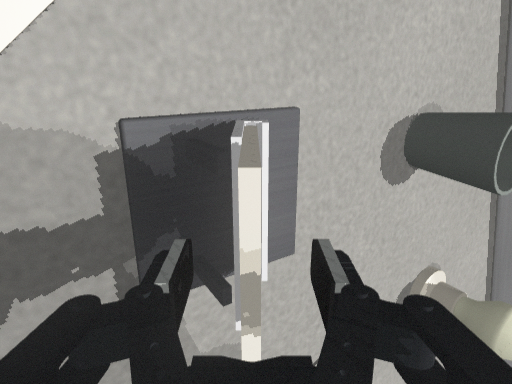

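Board between the fingers (cols 238–262), pads either side and clear of the stand. Closing.

Request:
{"api": "jog_arm", "payload": {
  "commands": [
    [0.9, -1.4, -0.4, 0, 0, 0],
    [0, 0, 0, 0, 0, 0],
    [0, 0, 0, 0, 0, 0],
    [0, 0, 0, 0, 0, 0],
    [0, 0, 0, 0, 0, 0],
    [0, 0, 0, 0, 0, 0]
  ],
  "gripper": 255,
  "newtons": 50
}}

```text
clock: 6.0
position: [0.496, 0.2482, 0.0879]
tool_rot: [1.574, 1.01, -0.335]
force: [0.9, -0.7, 0.6]
grip_width: 0.0072
```

```bash
python3 - <<'E'
from board import *
F=frame(QB[2],QB[3])
s=observe();print(s["clock"],s["qpos"].round(3),s["grip_width"],s["force"])
rows(s,toolR(F[:,2],F[:,0],0),bpts(QB,[(0,0,.078)])[0],n=1)
rows(s,toolR(F[:,2],F[:,0],0),bpts(QB,[(0,0,.078+.10)])[0],n=6)
E
```

```text
6.0 [-0.328  0.712 -0.708  2.151  1.496  0.956 -2.479] 0.007220813167106686 [ 0.9047262  -0.66474034  0.55570507]
n 1 dist 0.002 ang 0.003
[[1.4,-1.1,0.8,-0.0017,-0.0007,-0.0021]]
n 6 dist 0.0986 ang 0.003
[[-16.4,-0.1,0.1,-0.0003,-0.0001,-0.0003],[-16.4,-0.2,0.1,-0.0003,-0.0001,-0.0003],[-16.4,-0.2,0.1,-0.0003,-0.0001,-0.0003],[-16.4,-0.2,0.1,-0.0003,-0.0001,-0.0003],[-16.4,-0.2,0.1,-0.0003,-0.0001,-0.0003],[-16.4,-0.2,0.1,-0.0003,-0.0001,-0.0003]]
```

Request:
{"api": "jog_arm", "payload": {
  "commands": [
    [-8, 0, 0, 0, 0, 0],
    [-8, 0, 0, 0, 0, 0],
    [-8, 0, 0, 0, 0, 0]
  ]
}}

```text
clock: 6.3
position: [0.4832, 0.2521, 0.109]
tool_rot: [1.571, 1.011, -0.338]
force: [1.0, -0.0, -0.6]
grip_width: 0.0072
```

```bash
python3 - <<'E'
from board import *
F=frame(QB[2],QB[3])
s=observe();print(s["clock"],s["qpos"].round(3),s["grip_width"],s["force"])
rows(s,toolR(F[:,2],F[:,0],0),bpts(QB,[(0,0,.078+.02)])[0],n=1)
E
```

```text
6.3 [-0.333  0.665 -0.733  2.16   1.433  0.965 -2.45 ] 0.007246842235314016 [ 1.02257747 -0.01281262 -0.57064621]
n 1 dist 0.0065 ang 0.003
[[6.4,-1.0,0.2,-0.0018,0.0008,-0.0017]]
```

Request:
{"api": "jog_arm", "payload": {
  "commands": [
    [-12, 0, 0, 0, 0, 0],
    [-12, 0, 0, 0, 0, 0],
    [-12, 0, 0, 0, 0, 0],
    [-14, 0, 0, 0, 0, 0]
  ]
}}

```text
clock: 6.7
position: [0.4557, 0.2617, 0.1547]
tool_rot: [1.572, 1.011, -0.337]
force: [0.2, -0.6, -0.3]
grip_width: 0.007
```

```bash
python3 - <<'E'
from board import *
F=frame(QB[2],QB[3])
s=observe();print(s["clock"],s["qpos"].round(3),s["grip_width"],s["force"])
rows(s,toolR(F[:,2],F[:,0],0),bpts(QB,[(0,0,.078+.07)])[0],n=1)
F=frame(-.2,.4)
rows(s,toolR(F[:,2],F[:,0],0),np.array([.47,.2,.28]),maxmm=35,maxr=.08)
E
```

```text
6.7 [-0.341  0.563 -0.791  2.169  1.298  0.989 -2.38 ] 0.007028785140578905 [ 0.23338607 -0.5575292  -0.29884794]
n 1 dist 0.0106 ang 0.002
[[10.6,-0.5,0.2,-0.0013,0.0001,-0.0015]]
n 5 dist 0.1404 ang 0.211
[[-17.6,19.1,10.7,-0.0245,0.0126,-0.032],[-18.4,18.2,10.9,-0.0245,0.0126,-0.032],[-19.1,17.3,11.1,-0.0245,0.0126,-0.032],[-19.8,16.5,11.3,-0.0245,0.0126,-0.032],[-20.4,15.5,11.4,-0.0245,0.0126,-0.032]]
```

Request:
{"api": "jog_arm", "payload": {
  "commands": [
    [-22, 10, 5, -0.024, 0.012, -0.032],
    [-22, 18, 11, -0.024, 0.012, -0.032],
    [-19, 17, 11, -0.024, 0.012, -0.032],
    [-20, 16, 11, -0.024, 0.012, -0.032],
    [-20, 15, 11, -0.024, 0.012, -0.032]
  ]
}}

```text
clock: 7.2
position: [0.4541, 0.214, 0.2862]
tool_rot: [1.57, 1.178, -0.187]
force: [0.9, -0.9, -1.5]
grip_width: 0.0072
```

```bash
python3 - <<'E'
from rack import *
s=observe();print(s["clock"],s["position"],s["qpos"].round(3),s["grip_width"],s["force"])
F=frame(.28,np.radians(18)); p=pts([.4843,-.207,.28,np.radians(18)],[(0,(0,0,.094))])[0]
print(p,p+.15*F[:,2])
rows(s,toolR(F[:,2],F[:,0],0),p+.15*F[:,2]+[0.03,0,.03],maxmm=40,maxr=.08)
E
```

```text
7.2 [0.4540979  0.21400769 0.28618291] [ 0.091  0.257 -0.985  2.068  0.755  0.868 -1.527] 0.007166782138011516 [ 0.91450051 -0.86940742 -1.45491386]
[ 0.45638365 -0.21502747  0.11339931] [ 0.41183628 -0.22783726  0.25605779]
n 12 dist 0.442 ang 0.472
[[2.2,5.3,36.4,-0.0364,0.0135,-0.0064],[1.7,4.0,36.6,-0.0364,0.0135,-0.0064],[1.2,2.7,36.7,-0.0364,0.0135,-0.0064],[0.7,1.4,36.8,-0.0364,0.0135,-0.0064],[0.2,0.0,36.8,-0.0364,0.0135,-0.0064],[-0.3,-1.3,36.8,-0.0364,0.0135,-0.0064],[-0.8,-2.7,36.7,-0.0364,0.0135,-0.0064],[-1.3,-4.0,36.6,-0.0364,0.0135,-0.0064],[-1.7,-5.3,36.4,-0.0364,0.0135,-0.0064],[-2.2,-6.7,36.2,-0.0364,0.0135,-0.0064],[-2.6,-8.0,35.9,-0.0364,0.0135,-0.0064],[-3.0,-9.3,35.5,-0.0364,0.0135,-0.0064]]
```

Request:
{"api": "jog_arm", "payload": {
  "commands": [
    [2.2, 8, 36.4, -0.036, 0.0135, -0.0064],
    [1.7, 7, 36.6, -0.036, 0.0135, -0.0064],
    [1.2, 5, 36.7, -0.036, 0.0135, -0.0064],
    [0.7, 3, 36.8, -0.036, 0.0135, -0.0064],
    [0, 0, 36.8, -0.036, 0.0135, -0.0064],
    [0, -1.3, 36.8, -0.036, 0.0135, -0.0064]
  ]
}}

```text
clock: 7.8
position: [0.4563, 0.0082, 0.2952]
tool_rot: [1.559, 1.207, 0.031]
force: [0.8, -0.0, -0.9]
grip_width: 0.0069
```

```bash
python3 - <<'E'
from rack import *
s=observe();print(s["clock"],s["position"],s["qpos"].round(3),s["grip_width"],s["force"])
F=frame(.28,np.radians(18)); p=pts([.4843,-.207,.28,np.radians(18)],[(0,(0,0,.094))])[0]
rows(s,toolR(F[:,2],F[:,0],0),p+.15*F[:,2]+[0.02,0,.02],maxmm=40,maxr=.08)
E
```

```text
7.8 [0.45633788 0.0082221  0.29515644] [ 0.802  0.074 -1.012  2.184  0.227  0.569 -0.323] 0.006915742715201057 [ 0.81107021 -0.02623556 -0.94745876]
n 6 dist 0.2381 ang 0.242
[[1.1,-6.6,39.1,-0.0371,0.0138,-0.0082],[0.6,-8.0,38.9,-0.0371,0.0138,-0.0082],[0.1,-9.4,38.5,-0.0371,0.0138,-0.0082],[-0.3,-10.9,38.2,-0.0371,0.0138,-0.0082],[-0.7,-12.3,37.7,-0.0371,0.0138,-0.0082],[-1.2,-13.7,37.2,-0.0371,0.0138,-0.0082]]
```

Request:
{"api": "jog_arm", "payload": {
  "commands": [
    [1, -6.6, 39, -0.037, 0.014, -0.008],
    [0.6, -8, 39, -0.037, 0.014, -0.008],
    [0, -9.4, 38.5, -0.037, 0.014, -0.008],
    [0, -11, 38, -0.037, 0.014, -0.008],
    [-0.7, -12.3, 37.7, -0.037, 0.014, -0.008],
    [-1.2, -13.7, 37.2, -0.037, 0.014, -0.008],
    [0, 0, 0, 0, 0, 0]
  ]
}}

```text
clock: 8.5
position: [0.4289, -0.2272, 0.2796]
tool_rot: [1.551, 1.252, 0.264]
force: [0.2, 1.3, -1.6]
grip_width: 0.0072
```

```bash
python3 - <<'E'
from rack import *
s=observe();print(s["clock"],s["position"],s["qpos"].round(3),s["grip_width"],s["force"])
F=frame(.28,np.radians(18)); p=pts([.4843,-.207,.28,np.radians(18)],[(0,(0,0,.094))])[0]
rows(s,toolR(F[:,2],F[:,0],0),p+.115*F[:,2],maxmm=40,maxr=.08)
save(grab_frame("wrist"),"w6")
E
```

```text
8.5 [ 0.42893674 -0.22723541  0.27961442] [ 1.3    0.257 -0.921  2.049  0.006  0.685  0.7  ] 0.007174544545287926 [ 0.161659    1.28495732 -1.55122798]
n 2 dist 0.0573 ang 0.008
[[26.1,-11.6,-2.3,0.0023,0.0024,-0.0022],[26.1,-11.6,-2.2,0.0023,0.0024,-0.0022]]
```

View pics/w6.png

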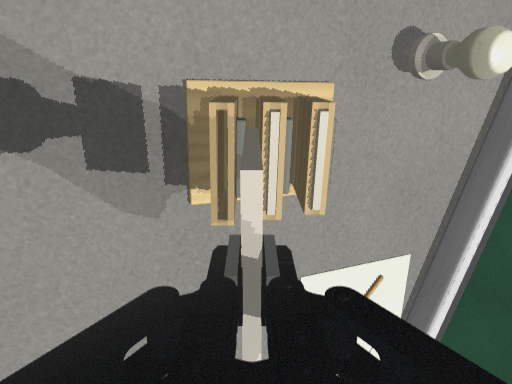

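```bash
python3 - <<'E'
import cv2,numpy as np
a=cv2.imread("pics/w6.png")
R=lambda im,f:cv2.resize(im,None,fx=f,fy=f,interpolation=cv2.INTER_CUBIC)
cv2.imwrite("pics/w6c.png",np.hstack([R(a[85:235,180:290],4),R(a[290:365,215:290],4.0).repeat(1,0) if 0 else np.vstack([R(a[295:370,215:290],4),np.zeros((300,300,3),np.uint8)])]))
E
```

```text
(no output)
```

View pics/w6c.png

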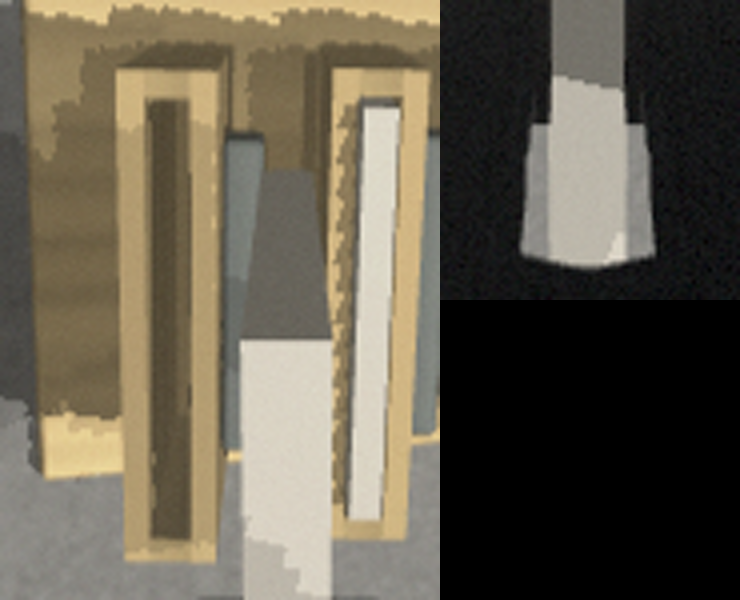

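```bash
cat > meas.py <<'E'
from rack import *
def fitslot(E,W,u,lean=np.radians(18),q0=(.484,-.207,.28)):
    r=least_squares(lambda q:(proj(E,pts(np.r_[q,lean],W))-u).ravel(),q0,loss='soft_l1');return r.x,r.fun.reshape(-1,2)
def fitboard(u,side=-.05):
    "u: pixels of side-edge lower -y,+y ; upper -y,+y ; optional far top centre.  returns board origin in tool (mm), swing about tool y, tilt about tool z"
    i=camera_info("wrist");T=np.array(i["tool_from_camera"]);Ti=np.linalg.inv(T);Kc=K(i)
    def f(q):
        ox,oy,oz,sw,ti=q; R=Ro.from_rotvec([0,sw,0]).as_matrix()@Ro.from_rotvec([0,0,ti]).as_matrix()
        loc=np.array([(0,-.004,side),(0,.004,side),(-.1,-.004,side),(-.1,.004,side),(-.1,0,-side)])
        X=loc@R.T+[ox,oy,oz]; c=X@Ti[:3,:3].T+Ti[:3,3]; p=c@Kc.T; p=p[:,:2]/p[:,2:]
        return np.r_[(p[:len(u)]-u).ravel()]
    r=least_squares(f,[.078,0,0,0,0]);return r.x,r.fun
E
python3 - <<'E'
from meas import *
s=observe();E=ext("wrist",s)
c=lambda L,x0,y0,k:np.array([(x0+(a+.5)/k-.5,y0+(b+.5)/k-.5) for a,b in L])
ub=np.r_[c([(263,170),(312,170),(240,340),(330,340)],180,85,4),c([(590-440,266)],215,295,4)]
qb,res=fitboard(ub);print("board in tool",qb.round(4),res.round(1))
W=[(0,l) for l in O]+[(0,l) for l in I]+[(1,O[0]),(1,O[1]),(1,O[2])]
u=c([(116,68),(222,70),(216,561),(125,563),(150,100),(190,101),(191,540),(150,540),(331,68),(432,70),(407,540)],180,85,4)
qs,res=fitslot(E,W,u);print(qs.round(4));print(res.round(1).tolist())
np.save("qb.npy",qb);np.save("qs.npy",qs)
E
```

```text
board in tool [ 0.0988 -0.0005  0.0025  0.0257  0.0011] [ 0.2 -0.1 -0.3 -0.1  1.5 -0.  -1.  -0.  -0.7  0.1]
[ 0.4822 -0.2101  0.2624]
[[0.3, 0.4], [-0.7, 0.5], [0.1, 0.3], [0.2, -0.6], [-1.2, -0.4], [0.3, -0.4], [0.2, -0.2], [0.1, -0.4], [0.9, 0.3], [-0.2, 0.3], [-0.2, -0.0]]
```

```bash
python3 - <<'E'
from meas import *
c=lambda L,x0,y0,k:np.array([(x0+(a+.5)/k-.5,y0+(b+.5)/k-.5) for a,b in L])
ub=c([(263,170),(312,170),(240,340),(330,340)],180,85,4)
i=camera_info("wrist");T=np.array(i["tool_from_camera"]);Ti=np.linalg.inv(T);Kc=K(i)
def f(q,sw):
    ox,oy,oz,ti=q; R=Ro.from_rotvec([0,sw,0]).as_matrix()@Ro.from_rotvec([0,0,ti]).as_matrix()
    loc=np.array([(0,-.004,-.05),(0,.004,-.05),(-.1,-.004,-.05),(-.1,.004,-.05)])
    X=loc@R.T+[ox,oy,oz]; cc=X@Ti[:3,:3].T+Ti[:3,3]; p=cc@Kc.T; return (p[:,:2]/p[:,2:]-ub).ravel()
for sw in(-.04,-.02,0,.02,.04):
    r=least_squares(lambda q:f(q,sw),[.078,0,0,0]);print(sw,r.x.round(4),r.fun.round(2))
E
```

```text
-0.04 [ 0.0577 -0.0005 -0.0016  0.0015] [-0.89  2.24  0.9   2.23 -2.87 -1.11  2.86 -1.12]
-0.02 [ 0.068  -0.0005 -0.0009  0.0017] [-0.58  1.04  0.58  1.03 -1.57 -0.54  1.57 -0.55]
0 [ 0.0796 -0.0005  0.0002  0.0019] [-0.24  0.22  0.25  0.21 -0.35 -0.11  0.35 -0.12]
0.02 [ 0.0923 -0.0005  0.0015  0.0021] [ 0.09 -0.33 -0.09 -0.33  0.75  0.19 -0.75  0.19]
0.04 [ 0.1058 -0.0005  0.003   0.0024] [ 0.4  -0.68 -0.4  -0.68  1.72  0.41 -1.72  0.41]
```

```bash
cat >> meas.py <<'E'
BT=np.array([.0796,-.0005,.0002])
def plan(qs,h,xo=0,yo=0,n=None,tilt=0.,**k):
    F=frame(qs[2],np.radians(18)); R=toolR(F[:,2],F[:,0],0)
    p=np.array([qs[0],qs[1],.024])+F@np.array([xo,yo,.094+h])-R@BT
    s=observe(); print(s["clock"],s["qpos"].round(2),s["force"].round(1),s["grip_width"])
    return rows(s,R,p,n=n,**k)
E
python3 - <<'E'
from meas import *
plan(np.load("qs.npy"),.018,n=4)
E
```

```text
8.55 [ 1.3   0.25 -0.92  2.05  0.01  0.68  0.7 ] [ 0.6  0.3 -0.9] 0.007401403872487052
n 4 dist 0.0736 ang 0.023
[[17.1,-6.7,-0.3,0.0056,-0.0003,-0.0011],[17.1,-6.7,-0.3,0.0056,-0.0003,-0.0011],[17.2,-6.6,-0.2,0.0056,-0.0003,-0.0011],[17.2,-6.6,-0.2,0.0056,-0.0003,-0.0011]]
```

Request:
{"api": "jog_arm", "payload": {
  "commands": [
    [17, -6.7, -0.3, 0.0056, 0, -0.001],
    [17, -6.7, -0.3, 0.0056, 0, -0.001],
    [17, -6.7, -0.2, 0.0056, 0, -0.001],
    [17, -6.7, -0.2, 0.0056, 0, -0.001],
    [0, 0, 0, 0, 0, 0],
    [0, 0, 0, 0, 0, 0]
  ]
}}

```text
clock: 9.15
position: [0.4262, -0.2183, 0.208]
tool_rot: [1.565, 1.254, 0.263]
force: [0.2, -0.6, -1.9]
grip_width: 0.0074
```

```bash
python3 - <<'E'
from meas import *
plan(np.load("qs.npy"),.018,n=1)
f=grab_frame("wrist");save(f,"w7")
import cv2
cv2.imwrite("pics/w7c.png",cv2.resize(cv2.imread("pics/w7.png")[60:260,190:330],None,fx=3,fy=3,interpolation=cv2.INTER_CUBIC))
E
```

```text
9.15 [ 1.18  0.35 -0.83  2.15  0.13  0.5   0.58] [ 0.2 -0.6 -1.9] 0.007381369280832101
n 1 dist 0.007 ang 0.007
[[0.8,-3.0,6.3,0.0067,-0.0003,-0.0026]]
```

View pics/w7c.png

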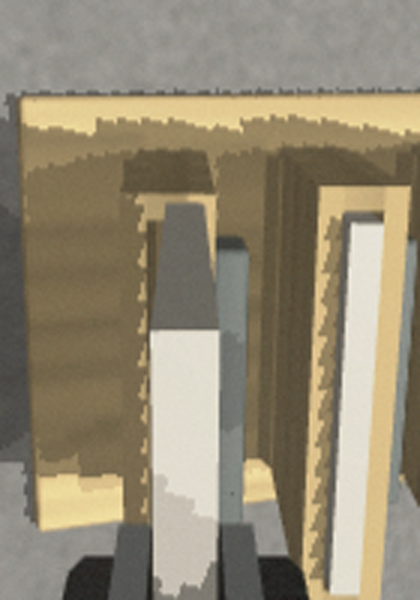

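Request:
{"api": "jog_arm", "payload": {
  "commands": [
    [0.8, -3, 6.3, 0.0067, 0, -0.0026],
    [0, 0, 0, 0, 0, 0]
  ]
}}

```text
clock: 9.4
position: [0.426, -0.2258, 0.208]
tool_rot: [1.564, 1.256, 0.256]
force: [-1.3, -0.2, -0.6]
grip_width: 0.0072
```

```bash
python3 - <<'E'
from meas import *
plan(np.load("qs.npy"),.018,n=1)
s=observe();f=grab_frame("wrist");save(f,"w8")
import cv2
cv2.imwrite("pics/w8c.png",cv2.resize(cv2.imread("pics/w8.png")[60:280,190:350],None,fx=3.6,fy=3.6,interpolation=cv2.INTER_CUBIC)[:600])
E=ext("wrist",s)
for k in(0,1,2):print(k,((proj(E,pts(np.r_[np.load("qs.npy"),np.radians(18)],[(k,l) for l in O+I]))-[190,60])*3.6).round(0).tolist())
E
```

```text
9.4 [ 1.19  0.36 -0.83  2.14  0.13  0.5   0.58] [-1.3 -0.2 -0.6] 0.007202570945804541
n 1 dist 0.0019 ang 0.002
[[1.5,-0.9,-0.8,0.0004,0.002,-0.0009]]
0 [[158.0, 179.0], [275.0, 179.0], [268.0, 724.0], [167.0, 724.0], [190.0, 212.0], [243.0, 212.0], [241.0, 699.0], [194.0, 700.0]]
1 [[400.0, 172.0], [510.0, 171.0], [473.0, 688.0], [377.0, 688.0], [428.0, 202.0], [478.0, 202.0], [448.0, 665.0], [404.0, 665.0]]
2 [[614.0, 165.0], [718.0, 165.0], [657.0, 656.0], [566.0, 656.0], [640.0, 194.0], [687.0, 193.0], [635.0, 634.0], [593.0, 634.0]]
```

View pics/w8c.png

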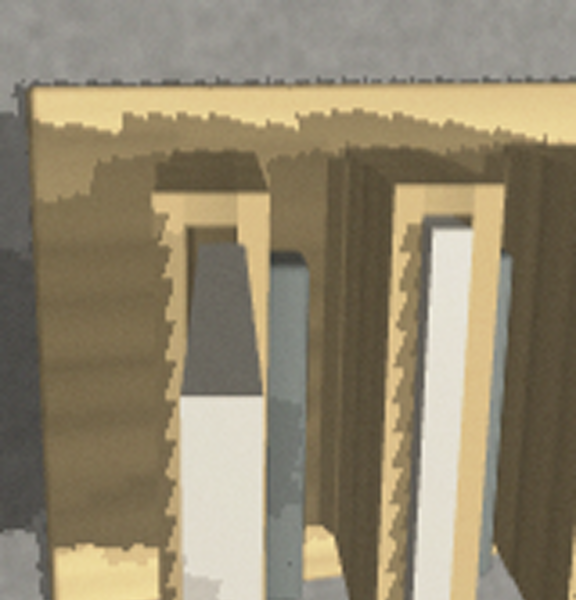

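```bash
python3 - <<'E'
import cv2
cv2.imwrite("pics/w8d.png",cv2.resize(cv2.imread("pics/w8.png")[170:290,170:400],None,fx=3.4,fy=3.4,interpolation=cv2.INTER_CUBIC))
E
```

```text
(no output)
```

View pics/w8d.png

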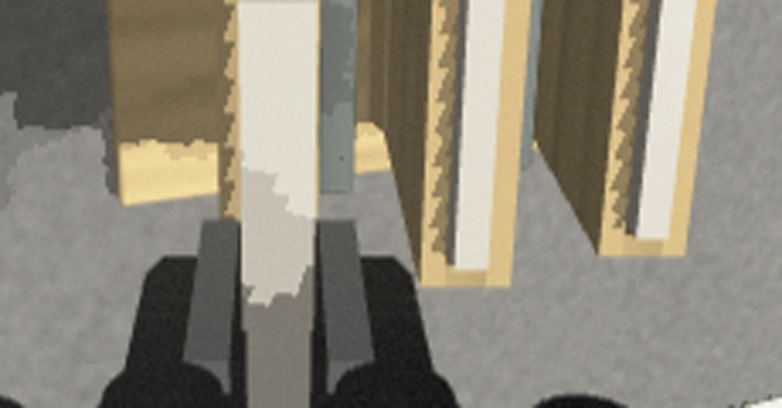

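```bash
python3 - <<'E'
from meas import *
s=observe();E=ext("wrist",s)
c=lambda L,x0,y0,k:np.array([(x0+(a+.5)/k-.5,y0+(b+.5)/k-.5) for a,b in L])
W=[(0,O[0]),(0,O[1]),(0,I[0]),(0,I[1]),(1,O[0]),(1,O[1]),(1,O[2]),(1,O[3]),(2,O[2]),(2,O[3])]
u=np.r_[c([(153,193),(270,193),(188,226),(240,226),(395,183),(505,184)],190,60,3.6),c([(511,287),(420,286),(686,256),(600,254)],170,170,3.4)]
qs,res=fitslot(E,W,u);print(qs.round(4));print(res.round(1).tolist())
# with free camera tilt about its x & y
def f(q):
    Kc,R,t=E; d=Ro.from_rotvec(q[3:6]).as_matrix()
    return np.r_[(proj((Kc,d@R,d@t),pts(np.r_[q[:3],np.radians(18)],W))-u).ravel()/.4,q[3:6]/.01]
r=least_squares(f,[*qs,0,0,0]);print(r.x.round(4));print((r.fun[:20]*.4).reshape(-1,2).round(1).tolist())
# relative: transform to tool frame: board origin predicted in slot frame
for q in(qs,r.x[:3]):
    F=frame(q[2],np.radians(18));R,p=RT(s);b=p+R@BT;print("board in slot mm",(F.T@(b-[q[0],q[1],.024])*1e3).round(2), "rot",Ro.from_matrix(toolR(F[:,2],F[:,0],0).T@R).as_rotvec().round(4))
np.save("qs2.npy",qs)
E
```

```text
[ 0.4819 -0.2121  0.264 ]
[[0.2, 0.1], [0.2, 0.0], [-0.6, -0.1], [-0.3, -0.2], [0.2, 0.4], [0.2, 0.1], [0.1, -0.4], [0.3, -0.0], [-0.3, -0.3], [-0.2, 0.3]]
[ 4.819e-01 -2.119e-01  2.638e-01 -8.000e-04  1.000e-04 -3.000e-04]
[[0.2, 0.0], [0.2, -0.0], [-0.6, -0.2], [-0.3, -0.2], [0.2, 0.4], [0.2, 0.1], [0.2, -0.3], [0.3, 0.0], [-0.2, -0.2], [-0.1, 0.4]]
board in slot mm [  1.94   1.35 113.27] rot [ 0.0006 -0.0025  0.0012]
board in slot mm [  1.97   1.12 113.27] rot [ 0.0004 -0.0025  0.0012]
```

```bash
python3 - <<'E'
import cv2
a=cv2.imread("pics/w8.png")[108:178,222:282]
a=cv2.convertScaleAbs(a,alpha=1.5)
cv2.imwrite("pics/w8e.png",cv2.resize(a,None,fx=8,fy=8,interpolation=cv2.INTER_NEAREST))
E
```

```text
(no output)
```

View pics/w8e.png

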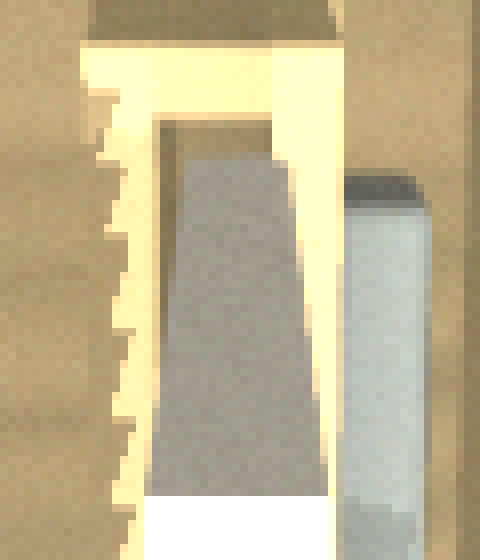

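```bash
python3 - <<'E'
from meas import *
i=camera_info("wrist");print(K(i));T=np.array(i["tool_from_camera"]);Ti=np.linalg.inv(T)
for X in([.0796,-.0005,-.0498],[.0796,-.0008,-.0498],[-.0204,-.0007,-.0498]):
    c=Ti[:3,:3]@X+Ti[:3,3];print(c,(K(i)@c/c[2])[:2])
ub=np.array([(244.5,127.25),(257.4,127.25),(240,169.4),(262.5,169.4)])
print(fitboard(ub)[0].round(5))
s=observe()
for pix in ((.5,0),):pass
E
```

```text
[[335.68439729   0.         251.46037181]
 [  0.         335.68439729 185.75368569]
 [  0.           0.           1.        ]]
[ 6.52265556e-05 -3.66560969e-02  2.10785136e-01] [251.56424791 127.3772746 ]
[-0.00023477 -0.03665584  0.21078534] [251.08648563 127.37773175]
[-0.00017198 -0.00557477  0.11573812] [250.96155509 169.58473795]
[ 0.0828  -0.00089  0.00055  0.00404 -0.00287]
```

```bash
python3 - <<'E'
from meas import *
for _ in range(2):
    i=camera_info("wrist");print(np.array(i["tool_from_camera"]).round(5).tolist(),i["cx"])
E
```

```text
[[0.00037, -0.31081, 0.95047, -0.13214], [1.0, -0.00084, -0.00067, -0.00046], [0.00101, 0.95047, 0.31081, -0.08047], [0.0, 0.0, 0.0, 1.0]] 251.46037181323172
[[0.00037, -0.31081, 0.95047, -0.13214], [1.0, -0.00084, -0.00067, -0.00046], [0.00101, 0.95047, 0.31081, -0.08047], [0.0, 0.0, 0.0, 1.0]] 251.46037181323172
```

```bash
sed -i 's/^BT=.*/BT=np.array([.080,-.0008,.0003])/' meas.py; python3 - <<'E'
from meas import *
plan(np.load("qs2.npy"),.005,n=2)
E
```

```text
9.45 [ 1.19  0.36 -0.83  2.14  0.13  0.5   0.58] [-0.2  0.3 -0.2] 0.007180421752083041
n 2 dist 0.014 ang 0.003
[[6.9,-0.8,0.7,-0.0003,0.0013,-0.0006],[6.9,-0.8,0.7,-0.0003,0.0013,-0.0006]]
```

Request:
{"api": "jog_arm", "payload": {
  "commands": [
    [6.9, -0.8, 0.7, 0, 0.0013, -0.0006],
    [6.9, -0.8, 0.7, 0, 0.0013, -0.0006],
    [0, 0, 0, 0, 0, 0]
  ]
}}

```text
clock: 9.75
position: [0.4294, -0.2266, 0.1938]
tool_rot: [1.57, 1.256, 0.262]
force: [-0.3, -0.2, -1.3]
grip_width: 0.0076
```

```bash
python3 - <<'E'
from meas import *
plan(np.load("qs2.npy"),.005,n=1)
s=observe();f=grab_frame("wrist");save(f,"w9")
a=cv2.imread("pics/w9.png");
b=cv2.convertScaleAbs(a[108:178,222:282],alpha=1.5)
A=cv2.resize(b,None,fx=7,fy=7,interpolation=cv2.INTER_NEAREST);B=cv2.resize(a[100:290,240:350],None,fx=2.58,fy=2.58,interpolation=cv2.INTER_CUBIC)[:490]
cv2.imwrite("pics/w9c.png",np.hstack([A,B]))
E=ext("wrist",s);q=np.r_[np.load("qs2.npy"),np.radians(18)]
print("slot0 in left crop",((proj(E,pts(q,[(0,l) for l in (O[0],O[1],I[0],I[1])]))-[222,108]+.5)*7).round(0).tolist())
print("slot1/2",((proj(E,pts(q,[(1,l) for l in O]))-[240,100]+.5)*2.58).round(0).tolist())
E
```

```text
9.75 [ 1.15  0.39 -0.8   2.15  0.16  0.47  0.56] [-0.3 -0.2 -1.3] 0.007598647239947911
n 1 dist 0.0009 ang 0.002
[[-0.6,0.1,-0.6,-0.0014,0.0007,-0.0003]]
slot0 in left crop [[86.0, 37.0], [329.0, 36.0], [153.0, 104.0], [262.0, 104.0]]
slot1/2 [[169.0, 28.0], [253.0, 27.0], [224.0, 417.0], [151.0, 417.0]]
```

View pics/w9c.png

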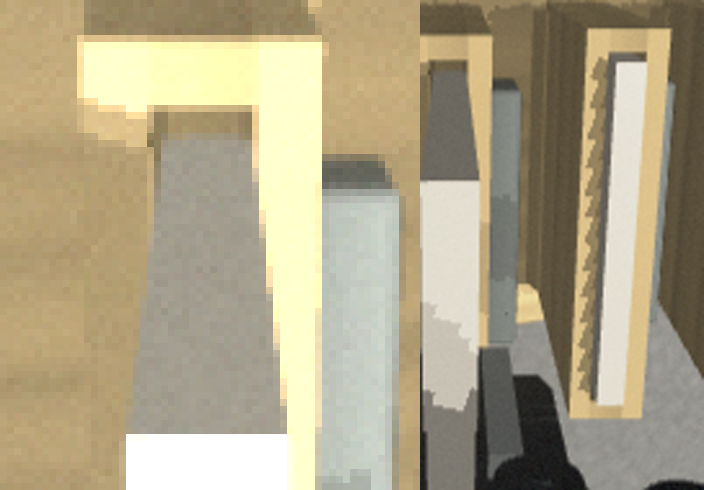

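Request:
{"api": "jog_arm", "payload": {
  "commands": [
    [0, -0.5, -0.4, 0, 0, 0],
    [1.5, 0, 0, 0, 0, 0],
    [1.3, 0, 0, 0, 0, 0],
    [1.3, 0, 0, 0, 0, 0]
  ]
}}

```text
clock: 10.2
position: [0.4303, -0.2257, 0.19]
tool_rot: [1.57, 1.256, 0.262]
force: [0.7, -0.9, -1.6]
grip_width: 0.0072
```

```bash
python3 - <<'E'
from meas import *
plan(np.load("qs2.npy"),-.002,xo=-.0005,n=1)
E
```

```text
10.2 [ 1.14  0.39 -0.79  2.15  0.17  0.46  0.55] [ 0.7 -0.9 -1.6] 0.007215185738671098
n 1 dist 0.0024 ang 0.001
[[2.4,-0.2,0.1,-0.0009,0.0007,-0.0006]]
```

Request:
{"api": "jog_arm", "payload": {
  "commands": [
    [1.2, -0.2, 0, 0, 0, 0],
    [1.2, 0, 0, 0, 0, 0]
  ]
}}

```text
clock: 10.4
position: [0.4308, -0.2256, 0.1874]
tool_rot: [1.569, 1.256, 0.262]
force: [0.9, 0.4, -1.8]
grip_width: 0.0074
```

```bash
python3 - <<'E'
from meas import *
plan(np.load("qs2.npy"),-.005,xo=-.0005,n=1)
E
```

```text
10.4 [ 1.14  0.4  -0.78  2.16  0.18  0.46  0.54] [ 0.9  0.4 -1.8] 0.007381134401415145
n 1 dist 0.0028 ang 0.001
[[2.8,0.0,0.0,-0.0009,0.0008,-0.0006]]
```

Request:
{"api": "jog_arm", "payload": {
  "commands": [
    [1.5, 0, 0, 0, 0, 0],
    [1.5, 0, 0, 0, 0, 0],
    [1.5, 0, 0, 0, 0, 0]
  ]
}}

```text
clock: 10.7
position: [0.4323, -0.2253, 0.1828]
tool_rot: [1.569, 1.256, 0.261]
force: [-0.1, 0.1, -1.3]
grip_width: 0.0074
```

```bash
python3 - <<'E'
from meas import *
plan(np.load("qs2.npy"),-.015,xo=-.0005,n=1)
s=observe();f=grab_frame("wrist");save(f,"w10")
a=cv2.imread("pics/w10.png");
b=cv2.convertScaleAbs(a[100:178,215:295],alpha=1.5)
cv2.imwrite("pics/w10c.png",cv2.resize(b,None,fx=7,fy=7,interpolation=cv2.INTER_NEAREST))
E
```

```text
10.7 [ 1.12  0.4  -0.77  2.16  0.19  0.44  0.53] [-0.1  0.1 -1.3] 0.007370405404542657
n 1 dist 0.0079 ang 0.001
[[7.9,0.0,-0.0,-0.001,0.0009,-0.0007]]
```

View pics/w10c.png

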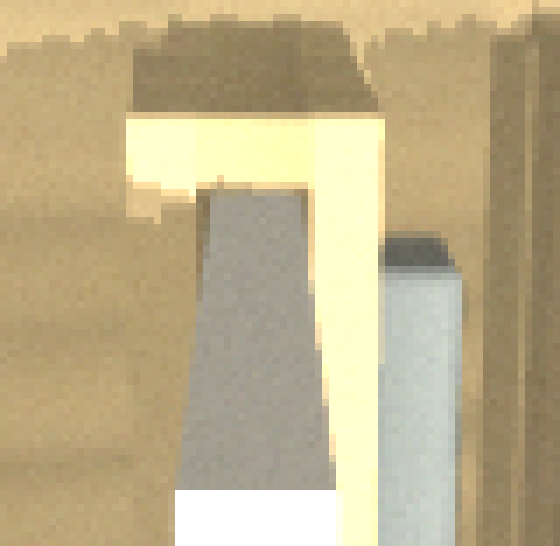

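The board's lower end is inside the slot with gaps at both faces (crop cols 197–210 and 300–308), and the far end gap is small, so I'll nudge along and insert.

Request:
{"api": "jog_arm", "payload": {
  "commands": [
    [3, 0, 0.8, 0, 0, 0],
    [4, 0, 0, 0, 0, 0],
    [4, 0, 0, 0, 0, 0],
    [4, 0, 0, 0, 0, 0],
    [3, 0, 0, 0, 0, 0]
  ]
}}

```text
clock: 11.25
position: [0.4384, -0.2246, 0.1641]
tool_rot: [1.569, 1.256, 0.261]
force: [-0.5, 0.3, -0.4]
grip_width: 0.0074
```

```bash
python3 - <<'E'
from meas import *
plan(np.load("qs2.npy"),-.035,xo=-.0005,yo=-.0008,n=1)
E
```

```text
11.25 [ 1.07  0.44 -0.73  2.16  0.23  0.4   0.5 ] [-0.5  0.3 -0.4] 0.00735735024661679
n 1 dist 0.0082 ang 0.002
[[8.2,0.1,-0.1,-0.0012,0.0008,-0.0006]]
```

Request:
{"api": "jog_arm", "payload": {
  "commands": [
    [2.5, 0, 0, 0, 0, 0],
    [2.5, 0, 0, 0, 0, 0],
    [2.5, 0, 0, 0, 0, 0],
    [2.5, 0, 0, 0, 0, 0]
  ]
}}

```text
clock: 11.65
position: [0.4413, -0.2236, 0.1535]
tool_rot: [1.571, 1.257, 0.263]
force: [-4.4, -1.7, 1.7]
grip_width: 0.0067
```

Request:
{"api": "jog_arm", "payload": {
  "commands": [
    [2.5, 0, 0, 0, 0, 0],
    [2.5, 0, 0, 0, 0, 0]
  ]
}}

```text
clock: 11.85
position: [0.4425, -0.2234, 0.1483]
tool_rot: [1.571, 1.258, 0.262]
force: [-1.7, -0.7, 1.3]
grip_width: 0.0071
```

```bash
python3 - <<'E'
from meas import *
plan(np.load("qs2.npy"),-.062,xo=-.0005,yo=-.0008,n=1)
E
```

```text
11.85 [ 1.03  0.47 -0.68  2.17  0.26  0.36  0.47] [-1.7 -0.7  1.3] 0.007065058645733885
n 1 dist 0.0189 ang 0.002
[[18.9,1.0,-0.1,-0.0016,0.0005,0.001]]
```

Request:
{"api": "jog_arm", "payload": {
  "commands": [
    [3, 0, 0, 0, 0, 0],
    [3, 0, 0, 0, 0, 0],
    [3, 0, 0, 0, 0, 0]
  ]
}}

```text
clock: 12.15
position: [0.4454, -0.2227, 0.139]
tool_rot: [1.57, 1.258, 0.262]
force: [-2.4, -1.3, 0.7]
grip_width: 0.0072
```

Request:
{"api": "jog_arm", "payload": {
  "commands": [
    [3, 0, 0, 0, 0, 0],
    [3, 0, 0, 0, 0, 0],
    [2, 0, 0, 0, 0, 0],
    [0, 0, 0, 0, 0, 0]
  ]
}}

```text
clock: 12.55
position: [0.448, -0.2219, 0.1303]
tool_rot: [1.571, 1.258, 0.263]
force: [-1.2, -0.7, -1.1]
grip_width: 0.0076
```

```bash
python3 - <<'E'
from meas import *
plan(np.load("qs2.npy"),-.062,xo=-.0005,yo=-.0008,n=1)
s=observe();f=grab_frame("wrist");save(f,"w11")
E
```

```text
12.55 [ 0.97  0.5  -0.64  2.18  0.29  0.32  0.44] [-1.2 -0.7 -1.1] 0.0076206290258784256
n 1 dist 0.001 ang 0.002
[[-0.0,1.0,-0.1,-0.0016,0.0003,0.0011]]
```

View pics/w11.png

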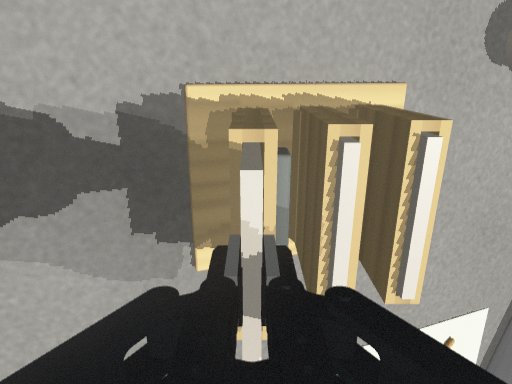

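Board is partway in; released now, then retract.

Request:
{"api": "jog_arm", "payload": {
  "commands": [
    [0, 0, 0, 0, 0, 0],
    [0, 0, 0, 0, 0, 0],
    [0, 0, 0, 0, 0, 0]
  ],
  "gripper": 150
}}

```text
clock: 12.9
position: [0.4489, -0.2217, 0.1309]
tool_rot: [1.57, 1.256, 0.262]
force: [0.4, -0.1, -0.8]
grip_width: 0.0352
```

Request:
{"api": "jog_arm", "payload": {
  "commands": [
    [-12, 0, 0, 0, 0, 0],
    [-15, 0, 0, 0, 0, 0],
    [-15, 0, 0, 0, 0, 0],
    [-10, 0, 0, 0, 0, 0]
  ]
}}

```text
clock: 13.3
position: [0.4333, -0.225, 0.1814]
tool_rot: [1.574, 1.256, 0.267]
force: [-0.3, -0.2, 0.1]
grip_width: 0.0352
```

Request:
{"api": "jog_arm", "payload": {
  "commands": [
    [0, 0, 0, 0, 0, 0],
    [0, 0, 0, 0, 0, 0],
    [0, 0, 0, 0, 0, 0]
  ],
  "gripper": 255
}}

```text
clock: 13.6
position: [0.4335, -0.2258, 0.1819]
tool_rot: [1.568, 1.255, 0.261]
force: [-0.2, -0.0, 0.1]
grip_width: 0.0004
```

```bash
python3 - <<'E'
from meas import *
q=np.load("qs2.npy");F=frame(q[2],np.radians(18));s=observe();R,p=RT(s);print(s["grip_width"],s["force"],"TCP in slot mm",(F.T@(p-[q[0],q[1],.024])*1e3).round(1))
plan(q,-.020,xo=-.0008,yo=-.001,n=1)
f=grab_frame("wrist");save(f,"w12")
E
```

```text
0.0004489683369659952 [-0.21583739 -0.04628946  0.08865798] TCP in slot mm [  0.9  -0.6 165.7]
13.6 [ 1.12  0.41 -0.77  2.16  0.19  0.44  0.53] [-0.2 -0.   0.1] 0.0004489683369659952
n 1 dist 0.0118 ang 0.002
[[11.7,-0.9,0.1,-0.0006,0.0011,-0.0017]]
```

View pics/w12.png

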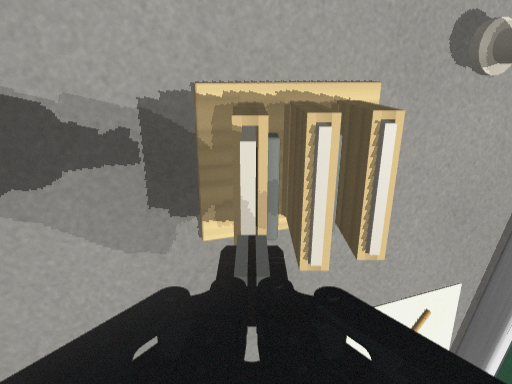

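Request:
{"api": "jog_arm", "payload": {
  "commands": [
    [6, -1, 0, 0, 0, 0],
    [7, 0, 0, 0, 0, 0],
    [5, 0, 0, 0, 0, 0],
    [0, 0, 0, 0, 0, 0]
  ]
}}

```text
clock: 14.05
position: [0.4383, -0.2236, 0.1615]
tool_rot: [1.575, 1.256, 0.268]
force: [0.2, 0.5, 0.1]
grip_width: 0.0001
```

Request:
{"api": "jog_arm", "payload": {
  "commands": [
    [2, 0, 0, 0, 0, 0],
    [2, 0, 0, 0, 0, 0],
    [2, 0, 0, 0, 0, 0]
  ]
}}

```text
clock: 14.35
position: [0.4403, -0.2229, 0.1553]
tool_rot: [1.575, 1.256, 0.269]
force: [-2.3, -0.4, 2.4]
grip_width: 0.0003
```

```bash
cat > st.py <<'E'
from meas import *
q=np.load("qs2.npy");F=frame(q[2],np.radians(18));s=observe();R,p=RT(s);print(s["clock"],s["grip_width"],"F in slot",(F.T@s["force"]).round(1),"TCP in slot mm",(F.T@(p-[q[0],q[1],.024])*1e3).round(1))
E
python3 st.py
```

```text
14.35 0.0002720214952421217 F in slot [-1.5  0.2  3. ] TCP in slot mm [ -0.3   0.4 138.2]
```

Request:
{"api": "jog_arm", "payload": {
  "commands": [
    [2.5, 0, 0, 0, 0, 0],
    [2.5, 0, 0, 0, 0, 0],
    [2.5, 0, 0, 0, 0, 0],
    [2.5, 0, 0, 0, 0, 0]
  ]
}}

```text
clock: 14.75
position: [0.4435, -0.2224, 0.1454]
tool_rot: [1.573, 1.256, 0.266]
force: [-0.9, 0.3, 3.1]
grip_width: 0.0002
```

```bash
python3 st.py
```

```text
14.75 0.0001642903307410192 F in slot [0.2 0.6 3.2] TCP in slot mm [-3.000e-01  1.000e-01  1.277e+02]
```

Request:
{"api": "jog_arm", "payload": {
  "commands": [
    [2.5, 0, 0, 0, 0, 0],
    [2.5, 0, 0, 0, 0, 0],
    [2.5, 0, 0, 0, 0, 0]
  ]
}}

```text
clock: 15.05
position: [0.446, -0.2218, 0.1376]
tool_rot: [1.573, 1.256, 0.266]
force: [-0.6, -0.7, 2.9]
grip_width: -0.0001
```

Request:
{"api": "jog_arm", "payload": {
  "commands": [
    [2, 0, 0, 0, 0, 0],
    [1.5, 0, 0, 0, 0, 0]
  ]
}}

```text
clock: 15.25
position: [0.4471, -0.2214, 0.1338]
tool_rot: [1.573, 1.256, 0.267]
force: [-1.6, 0.1, 2.6]
grip_width: 0.0001
```

```bash
python3 st.py
```

```text
15.25 7.325508531568364e-05 F in slot [-0.7  0.5  2.9] TCP in slot mm [-3.000e-01  1.000e-01  1.155e+02]
```

Expected floor at about TCP z = 111; small steps with force checks.

Request:
{"api": "jog_arm", "payload": {
  "commands": [
    [1.2, 0, 0, 0, 0, 0],
    [1.2, 0, 0, 0, 0, 0]
  ]
}}

```text
clock: 15.45
position: [0.4479, -0.2212, 0.1313]
tool_rot: [1.573, 1.256, 0.267]
force: [-1.2, -0.6, 2.2]
grip_width: 0.0
```

Request:
{"api": "jog_arm", "payload": {
  "commands": [
    [1, 0, 0, 0, 0, 0]
  ]
}}

```text
clock: 15.55
position: [0.4482, -0.2211, 0.1302]
tool_rot: [1.573, 1.256, 0.267]
force: [-1.5, 0.2, 2.6]
grip_width: 0.0
```

Request:
{"api": "jog_arm", "payload": {
  "commands": [
    [1, 0, 0, 0, 0, 0]
  ]
}}

```text
clock: 15.65
position: [0.4486, -0.2211, 0.1293]
tool_rot: [1.573, 1.256, 0.266]
force: [-12.5, -1.4, 30.9]
grip_width: 0.0001
```

```bash
python3 st.py
```

```text
15.65 6.66013626119188e-05 F in slot [-2.3  1.9 33.2] TCP in slot mm [-3.000e-01  1.000e-01  1.109e+02]
```

Floor reached (force jumped, TCP z 110.9 versus 111 expected). Backing off straight away.

Request:
{"api": "jog_arm", "payload": {
  "commands": [
    [-3, 0, 0, 0, 0, 0],
    [-12, 0, 0, 0, 0, 0],
    [-20, 0, 0, 0, 0, 0],
    [-25, 0, 0, 0, 0, 0],
    [-25, 0, 0, 0, 0, 0],
    [0, 0, 0, 0, 0, 0],
    [0, 0, 0, 0, 0, 0]
  ]
}}

```text
clock: 16.35
position: [0.4223, -0.2273, 0.2123]
tool_rot: [1.577, 1.257, 0.272]
force: [0.8, 0.5, -0.3]
grip_width: -0.0
```

```bash
python3 - <<'E'
from meas import *
s=observe();print(s["clock"],s["force"],s["position"])
f=grab_frame("wrist");save(f,"w13");g=grab_frame("scene");save(g,"s13")
a=cv2.imread("pics/w13.png")[70:270,170:390];b=cv2.imread("pics/s13.png")[95:190,140:240]
A=cv2.resize(a,None,fx=2,fy=2,interpolation=cv2.INTER_CUBIC);B=cv2.resize(b,None,fx=3.5,fy=3.5,interpolation=cv2.INTER_CUBIC)
c=np.zeros((400,790,3),np.uint8);c[:,:440]=A;c[:B.shape[0],440:]=B;cv2.imwrite("pics/w13c.png",c)
E
```

```text
16.35 [ 0.82861278  0.45378782 -0.30118747] [ 0.42231532 -0.22725555  0.21234376]
```

View pics/w13c.png

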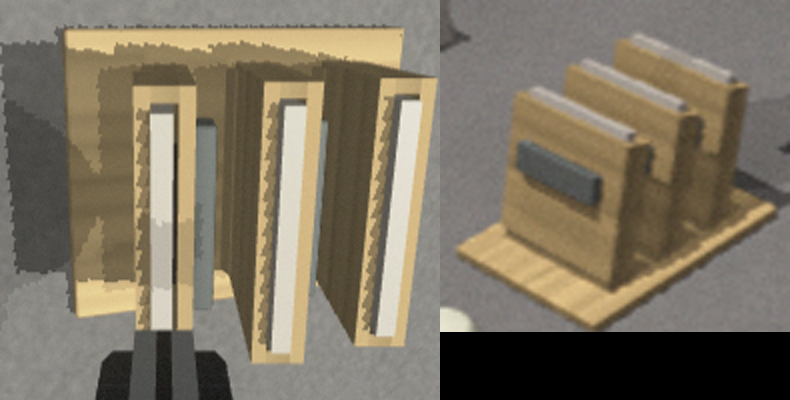

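```bash
python3 - <<'E'
from workcell import bot
print(bot.job_done())
E
```

```text
the job is handed in; nothing more can be done
None
```

The board is in the empty slot, the one nearest the robot, and the job is handed in. The last reading before that was 16.35 s of the 53 s. I lifted it off the far stand, entered the slot rounded edge first, let go about 30 mm above the floor and pressed the top edge down with closed fingers.

**Checks that agreed:**
- **Floor reached:** the force jumped when the fingertips were about 100 mm above the slot floor, which is where the top of a fully home board should be.
- **Level:** the last wrist and scene pictures show its rim level with both neighbours and against the robot-side wall.
- **Arm clear:** the gripper was backed well clear and the force reading was under 1 N. I never went near the lamp, the screwdriver or the pot.

**Checks that disagreed:**
- **Hard floor contact:** the last 1 mm step peaked at about 33 N, above the 10 N that was plenty but under the 40 N limit.
- **Slot position:** my first measurement, taken while the arm was probably still moving, was off by about 5 mm and 1°. I replaced it with two later ones before inserting.

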